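Switch on the showcase lights and pin the switch cover shut

ROBOT

A 6-joint arm with a two-finger parallel gripper is mounted at the origin on the work surface. World frame = base frame: x ahead of the robot, y to its left, z up, the work surface at z = 0. Lengths are in m, angles in rad, forces in N, time in s.
With the tool pointing down it reaches from about 0.2 to 0.875 m from the base axis. Payload 3.4 kg.
Tool frame: the origin (TCP) lies at the very end of the fingers, on their centre line; the grasp point (between the pads) lies 19 mm behind it; z points along the fingers, y is the direction in which the jaws open and shut (so a half turn about z gives the same grasp; the last joint's range is limited). The gripper opens to 94 mm and grips with 3 to 60 N. Pads are 16 mm wide; open, the fingers measure 119 mm over their backs; the gripper's body (75 mm by 177 mm) begins 78 mm behind the grasp point.
Start: joints at [-1.38, 0.276, 1.505, -0, 1.361, -0.121], TCP at [0.176, -0.547, 0.205] pointing down, gripper open.
Joint ranges: [-2.89, 2.89], [-0.75, 2.08], [0.22, 2.7], [-1.18, 4.32], [0.11, 2.71], [-2.7, 2.7]. Speed limits (rad/s): [2.57, 2.57, 3.14, 3.14, 3.14, 3.14].

INTERFACE

Orientations are given as a rotation vector (axis times angle).
In Python, from cell import sensors, grab_frame, workorder gives the robot as it stands.
- The arm moves only by the tool carry_out, never from a script. Its argument "targets" is a list that holds one entry, the list of rows, each a list of 6 numbers: the shift along the tool's x, y, z in m, then the turn, a rotation vector about the tool's x, y, z in rad. A call has 1 to 12 rows; each row shifts and turns the commanded pose from where the row before left it, along the tool's axes as they then stand; what a row does not reach is not made up. A row lasts 1/12 s, in which the tool goes at most 41.7 mm and 7.16 degrees, less where a joint would pass 70% of its speed; a pose out of reach is approached as far as the arm can. A call is refused whole if a number of a shift passes 0.0417 or a number of a turn 0.125, either way. A call with a gripper value outside its range is refused whole. "jaw" is the opening, from 0 (shut) to 1 (fully open), set as the call begins (left out, the last holds). The fingers move at their own pace and stop on an object; "grip_force" is the grip in N (left out, the last holds). Time passes only in rows, so rows that do not move let the fingers close. It gives the time, the measured TCP pose, the force and the opening at its end, in the units of the state.
- sensors.read_state(): the state, without advancing time (a new reading comes with each control period).
- grab_frame(name): name is "side" or "top"; returns a dict with "image" (420x560x3 uint8, red, green, blue), "range_z" (420x560 float32, m along the optical axis (not along the pixel's ray), 0 where there is no reading), "intrinsics" (3x3 intrinsics, pixels), "rvec" (rotation vector, rad) and "tvec" (3), from world to camera coordinates, as OpenCV has them. Camera axes: x right, y down, z forward; pixel columns grow to the right and rows downward; lengths in m; the calibration is good to about 2 mm. A picture is of the moment at which its call begins.
- workorder.hand_in(): hands the job in, once; it reports no verdict.
The state is a dict: "time_s": time; "qpos": joint angles; "qd": joint speeds; "joint_torque": joint torques, N m; "position": TCP position; "tcp_rot": TCP orientation; "force": force on the tool from outside, world axes, zero at the start; "wrist_torque": the same for the moment, N m; "finger_gap": finger opening in m.
Only numpy, scipy, OpenCV 4.12 (cv2) and the standard library are available. Lean on these libraries where they do the work, as an engineer would, in place of code of your own. Each camera call takes 0.05 s, during which the arm holds its last target.

TASK

Switch on the showcase lights: lift the hinged cover of the grey switch box, flip the toggle beneath it over to its other side, and lower the cover fully again. Then take the steel locking pin from the wooden block and put it down through the two lugs at the front of the box until its collar sits on the upper lug, so that visitors cannot get at the switch. Leave the finds and the other tools where they stand.

Things in the scene. Friction and masses are not known exactly. Their poses are not given: they have to be found in the camera images.
- swbox: Fixed grey plastic switch enclosure. Origin: centre of its underside; x points from its front (lugs, lifting tab) to its rear (hinge), y to its left, z up. Foot plate 130 x 150 x 5 mm; housing 114 (x) x 120 (y) mm; its flat top, the switch panel, is 46 mm above the table. The closed cover, a cap with a clear window, covers the housing from 48 to 90 mm; its front face is at x = -57 mm.
- guard_hinge (a point): Middle of the cover's hinge axis, at (58, 0, 48) mm in the box frame. The axis is the box's y axis.
- guard (a joint): Cover angle, rad: 0 fully down, grows as the front of the cover rises and swings back, stop at 1.75 (just past upright). The stiff hinge holds it where it is left; it takes about 2 N at the tab to lift and less to lower. It may start slightly ajar (up to 0.2).
- guard_tab (a point): Grip point on the cover's lifting tab (16 mm wide along y, 5 mm thick), which rises forward at 45 deg from the cover's top front edge to 21 mm ahead and 21 mm above it. This point: 15 mm ahead and above; cover closed, (-130, 28, 57) mm from guard_hinge in box axes. It turns about the hinge with the cover. Pinched across y from above, the tab pivots between the fingers all through the swing.
- toggle (a joint): Switch lever angle, rad: 0 is off (lever leans 0.45 rad to the box's left, +y), 0.9 is on (leans 0.45 rad to the right, -y). Over-centre: it snaps to the end it leans to, and takes 1 to 2 N at its upper half to push over.
- toggle_tip (a point): Tip of the black bat-shaped toggle lever, 31 mm long and 11 to 14 mm thick, which pivots on the switch panel at (-5, 0, 46) mm in the box frame, about the box's x axis. The panel around it is flat and free.
- lock_hole (a point): Mouth of the upper lug's hole, cover down: (-75, -30, 53.5) mm in the box frame (fixed to the box). Two lugs, one over the other, stick out in front at y = -30 mm, 34 mm wide, to x = -89 mm: the lower (39 to 46 mm high) on the housing, the upper (47.5 to 53.5 mm) on the cover, swinging up with it. Each has an upright 11 mm through hole; with the cover down they line up.
- pin: Steel locking pin standing upright in one of the three holes of the wooden block (the only metal one), collar on the block. Origin on its axis at the collar's underside, z up. Shank 8 mm across, 34 mm long below the origin, tapered over its last 5 mm; collar 18 mm across, 4 mm high; above it a round knurled knob 14 mm across from z = 4 to 30 mm. About 35 g.
- pin_tip (a point): Lower end of the pin's shank, 34 mm below the pin's origin.
- block: Drilled wooden tool block, 180 (x) x 50 (y) x 46 mm high, fixed. Origin: centre of its underside. Three upright 11 mm holes, 40 mm deep, in a row at x = -60, 0, 60 mm; they hold the pin, a pencil stub and a wooden probe, in any order.
- pencil: Green pencil stub, 8.4 mm across, 94 mm long, standing in the block, its top 54 mm above the block. Origin at its lower end. Must stay.
- probe: Dark wooden-handled probe, 15 mm across at most, 92 mm long, standing in the block, its top 52 mm above the block. Origin at its lower end. Must stay.
- riser: Clear acrylic display riser, 110 x 110 x 55 mm, fixed, origin centre of its underside; box and riser may stand either side of the block.
- jar: Find: cream stoneware ink jar, 48 mm across, 55 mm high, on the riser. Origin centre of its underside. Must stay.
- bone: Find: bone, 115 mm long, 20 mm high, lying on the table on the right. Origin under its middle. Must stay.
- cup: Find: white china mug, 60 mm across, 48 mm high, beyond the block. Origin centre of its underside. Must stay.
- phial: Find: green glass bottle, 40 mm across, 84 mm high, on the left. Origin centre of its underside. Must stay.
- sherd: Find: flat terracotta sherd, about 85 x 60 x 8 mm, on the right. Origin under its middle. Must stay.
There are look-alikes about, which are no part of the job. What is shaped like the swbox but green is not meant.

How it is judged:
On the way, in this order (a step that is already met when the one before it is completed fails the run):
1. the cover has been lifted well clear of the switch (value of joint guard above 0.7 rad), for 0.1 s.
2. the toggle has been flipped on (value of joint toggle above 0.75 rad), for 0.2 s.
3. the cover has been lowered again (value of joint guard below 0.06 rad), for 0.2 s.
4. the pin is through both lugs (z of pin_tip in the frame of lock_hole below -0.022 m and horizontal distance between pin_tip and lock_hole below 0.006 m), for 0.1 s.
At the end, for the whole second after the job is handed in: The toggle is on (joint above 0.75 rad), the cover is down (within 0.06 rad), and the pin stands at rest through both lugs: its tip at least 29 mm below the mouth of the upper lug's hole (34 mm is home, collar on the lug), its axis within 5 mm of the hole's and within 0.15 rad of upright (value of joint toggle above 0.75 rad and value of joint guard below 0.06 rad and z of pin_tip in the frame of lock_hole below -0.029 m and horizontal distance between pin and lock_hole below 0.005 m and horizontal distance between pin_tip and lock_hole below 0.006 m and angle between pin's own z axis and vertical below 0.15 rad and linear speed of pin below 0.02 m/s); the robot touches nothing.
It fails at once if a find was pushed out of place (more than 25 mm) or knocked over (distance of any of jar, bone, cup, phial, sherd from where it was at the start of the episode above 0.025 m or angle between any of jar, cup, phial's own z axis and vertical above 0.4 rad).
It fails at once if the pencil or the probe was taken from the block (moved more than 25 mm) (distance of any of pencil, probe from where it was at the start of the episode above 0.025 m).
It also fails if it takes over 67 s, if anything falls off the work surface, if the arm or the gripper's body presses on something with over 40 N, if the wrist force passes 120 N, or if a joint passes its speed limit or range.

## Working session

There is one attempt and no reset: what is moved stays moved. The work goes in short steps, Python scripts to look and compute and a tool call to move; the robot and the scene stay as the last step left them, time stands still between calls to the robot, and variables do not carry over. Pictures are saved under pics/ and viewed, and the job is handed in when it is done.

Besides the shell and the picture viewer there is one more tool, called after "Emit:" as a command line: name --argument value ..., lists and objects as JSON in quotes. carry_out: Moves the arm, as the interface text tells. Its arguments: {"type":"object","properties":{"targets":{"type":"array","items":{"type":"array","items":{"type":"array","items":{"type":"number"}}}},"jaw":{"type":"number"},"grip_force":{"type":"number"}},"required":["targets"]}

```bash
ls; mkdir -p pics; python3 - <<'E'
from cell import sensors, grab_frame, workorder
import cv2
print(sensors.read_state())
for n in ("side","top"):
    f=grab_frame(n); cv2.imwrite(f"pics/{n}0.png",f["image"][:,:,::-1]); print(n,f["intrinsics"].tolist(),f["rvec"],f["tvec"])
E
```

```text
pics
{'time_s': 0.0, 'qpos': array([-1.38000187e+00,  2.76551062e-01,  1.50612141e+00, -1.77001989e-05,
        1.36071650e+00, -1.21018406e-01]), 'qd': array([ 1.23559143e-03,  1.68449748e-03, -3.16872930e-04,  1.01583519e-03,
        1.16722366e-03, -8.43006855e-05]), 'joint_torque': array([ 3.61022758e-04, -4.04579079e+01, -2.37229282e+01,  6.99873548e-02,
        3.45627218e-02, -1.27854637e-04]), 'position': array([ 0.17626871, -0.54670653,  0.20463449]), 'tcp_rot': array([-3.10171512e+00, -4.87539768e-01,  1.25520298e-04]), 'force': array([ 0.40166783,  0.43728439, -0.55236401]), 'wrist_torque': array([ 0.03300847,  0.0402502 , -0.02526702]), 'finger_gap': 0.09408212390152988}
side [[534.7029498434906, 0.0, 281.3613942212861], [0.0, 534.7029498434906, 207.0046713586584], [0.0, 0.0, 1.0]] [ 0.12978293 -2.70475989  1.54446201] [0.54652179 0.15531356 1.31514897]
top [[488.39659696372155, 0.0, 285.4306896881982], [0.0, 488.39659696372155, 206.66348695516965], [0.0, 0.0, 1.0]] [ 2.16334476 -2.22633372  0.04833135] [-0.02957515  0.57094536  1.57548323]
```

View pics/side0.png

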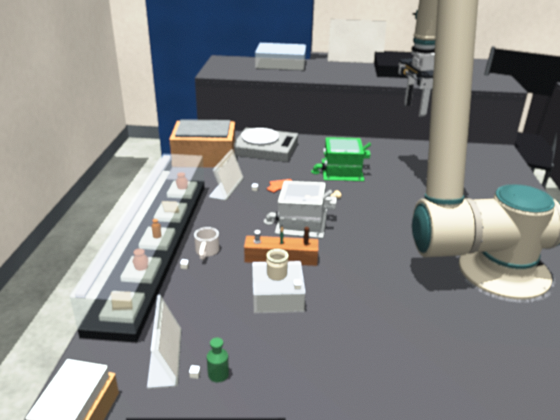

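View pics/top0.png

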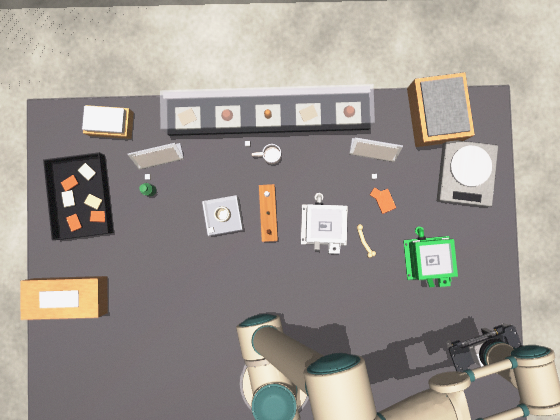

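```bash
cat > h.py <<'E'
from cell import sensors, grab_frame, workorder
import cv2, numpy as np
def get(n):
    f=grab_frame(n); R=cv2.Rodrigues(np.array(f["rvec"]))[0]; f["R"]=R; f["t"]=np.array(f["tvec"]).ravel(); f["K"]=np.array(f["intrinsics"]); return f
def ray(f,u,v):
    d=np.linalg.inv(f["K"])@np.array([u,v,1.0]); return -f["R"].T@f["t"], f["R"].T@d
def onplane(f,u,v,z):
    c,d=ray(f,u,v); return c+d*(z-c[2])/d[2]
def depthpt(f,u,v):
    c,d=ray(f,u,v); return c+d*f["range_z"][int(round(v)),int(round(u))]
def proj(f,p):
    q=f["K"]@(f["R"]@np.asarray(p,float)+f["t"]); return q[:2]/q[2]
def cloud(f):
    v,u=np.mgrid[0:420,0:560]; c,_=ray(f,0,0)
    d=np.stack([u,v,np.ones_like(u)],-1)@np.linalg.inv(f["K"]).T
    P=(d*f["range_z"][...,None])@f["R"]+c
    P[f["range_z"]==0]=np.nan
    return P
def crop(f,x0,y0,x1,y1,s,name):
    im=cv2.resize(f["image"][y0:y1,x0:x1,::-1],None,fx=s,fy=s,interpolation=cv2.INTER_CUBIC); cv2.imwrite(name,im)
E
python3 - <<'E'
from h import *
t=get("top"); s=get("side")
crop(t,195,170,395,280,4,"pics/t1.png"); crop(s,220,130,380,270,4,"pics/s1.png")
for n,f in(("t",t),("s",s)):
    P=cloud(f)
    print(n)
    pts = [(325,225),(319,198),(318,246),(334,248),(268,194),(268,213),(268,232),(350,245),(385,300)] if n=="t" else [(300,200),(258,238),(282,235),(306,235),(302,187)]
    for u,v in pts: print(u,v,P[v,u].round(4))
E
```

```text
t
325 225 [ 0.5059 -0.1665  0.0945]
319 198 [ 0.5943 -0.1553  0.0244]
318 246 [ 0.4429 -0.1413  0.1211]
334 248 [ 0.4307 -0.2008 -0.0018]
268 194 [0.6083 0.0074 0.0729]
268 213 [0.5481 0.0083 0.0906]
268 232 [0.4894 0.0096 0.0967]
350 245 [ 0.439  -0.2535 -0.0024]
385 300 [ 0.2578 -0.3605  0.0005]
s
300 200 [ 0.5118 -0.1248  0.0927]
258 238 [0.6057 0.0174 0.0602]
282 235 [0.5476 0.009  0.0679]
306 235 [0.489  0.0156 0.0767]
302 187 [ 0.5104 -0.2037  0.0892]
```

View pics/t1.png

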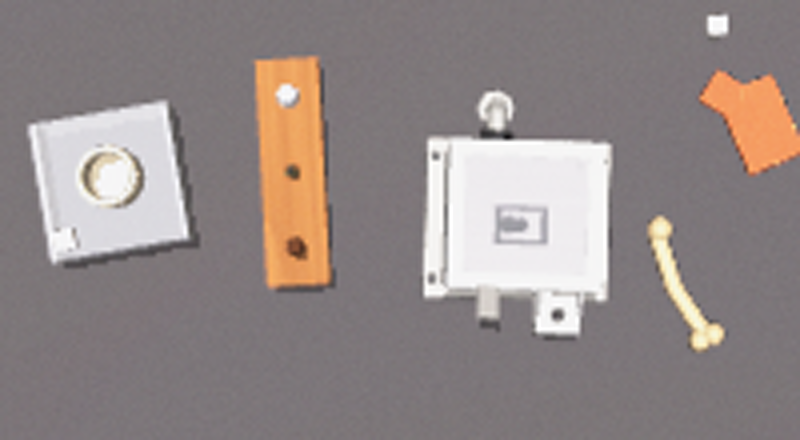

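View pics/s1.png

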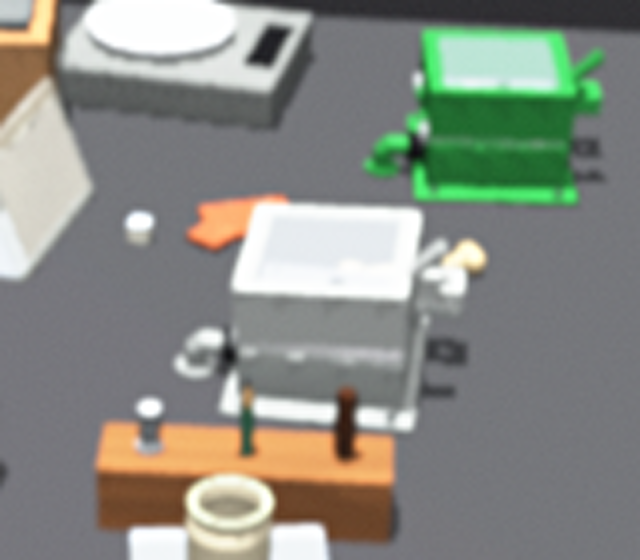

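```bash
python3 - <<'E'
from h import *
t=get("top"); P=cloud(t)
reg=np.zeros((420,560),bool); reg[195:255,295:355]=1
m=reg&(P[...,2]>0.084)&(P[...,2]<0.115)
q=P[m]; print(len(q))
A=np.c_[q[:,:2],np.ones(len(q))]; c,res,_,_=np.linalg.lstsq(A,q[:,2],rcond=None); print("plane",c, "res",np.std(A@c-q[:,2]), "mean",q.mean(0))
print("rect",cv2.minAreaRect((q[:,:2]*1000).astype(np.float32)))
# full box mask in pixels
im=t["image"].astype(int)
for (y0,y1,x0,x1) in [(195,255,295,355)]:
    w=np.zeros((420,560),np.uint8); w[y0:y1,x0:x1]=255*(im[y0:y1,x0:x1].min(2)>150)
    cs,_=cv2.findContours(w,cv2.RETR_EXTERNAL,cv2.CHAIN_APPROX_NONE); k=max(cs,key=cv2.contourArea); print(cv2.minAreaRect(k))
for z in (0.0535,0.06): print("hole",z,onplane(t,334.5,248.75,z))
crop(t,290,185,365,260,8,"pics/t2.png")
# tab points
r=reg&(P[...,2]>0.098)&(np.arange(420)[:,None]>238); print("tab",P[r].round(4))
# front lug
r=reg&(P[...,2]>0.045)&(P[...,2]<0.075)&(np.arange(420)[:,None]>240); print("lug",P[r].round(4))
# pin
reg=np.zeros((420,560),bool); reg[186:202,260:275]=1
r=reg&(P[...,2]>0.058); print("pin",P[r].round(4), np.argwhere(r)[:, ::-1].mean(0))
b=np.zeros((420,560),bool); b[180:246,255:282]=1
hsv=cv2.cvtColor(t["image"],cv2.COLOR_RGB2HSV); bm=(b&(hsv[...,1]>120)&(hsv[...,2]>120)).astype(np.uint8)
cs,_=cv2.findContours(bm,cv2.RETR_EXTERNAL,cv2.CHAIN_APPROX_NONE); k=max(cs,key=cv2.contourArea); rr=cv2.minAreaRect(k);print(rr)
print([onplane(t,*p,0.046).round(4) for p in cv2.boxPoints(rr)])
E
```

```text
1478
plane [-0.05613674  0.01020893  0.12486085] res 0.003608865499474216 mean [ 0.50968156 -0.16898686  0.09452382]
rect ((501.90130615234375, -169.07199096679688), (120.19916534423828, 134.6905517578125), 86.44544982910156)
((323.6745910644531, 228.56394958496094), (45.77432632446289, 48.42023849487305), 1.6846843957901)
hole 0.0535 [ 0.43048996 -0.19715206  0.0535    ]
hole 0.06 [ 0.43075391 -0.19653965  0.06      ]
tab [[ 0.4645 -0.1125  0.101 ]
 [ 0.4641 -0.1249  0.0995]
 [ 0.464  -0.1279  0.0999]
 [ 0.4629 -0.1678  0.099 ]
 [ 0.4626 -0.177   0.0992]
 [ 0.4621 -0.1983  0.101 ]
 [ 0.462  -0.2014  0.1007]
 [ 0.4619 -0.2045  0.1003]
 [ 0.4616 -0.2165  0.1022]
 [ 0.4614 -0.2226  0.1024]
 [ 0.4615 -0.1095  0.0991]
 [ 0.4613 -0.1156  0.0991]
 [ 0.4612 -0.1217  0.0999]
 [ 0.461  -0.1306  0.1049]
 [ 0.4609 -0.1337  0.1042]
 [ 0.4606 -0.1401  0.0997]
 [ 0.4602 -0.1524  0.098 ]
 [ 0.4598 -0.1677  0.099 ]
 [ 0.4597 -0.1708  0.099 ]
 [ 0.4594 -0.1831  0.0985]
 [ 0.4593 -0.1861  0.0995]
 [ 0.4591 -0.195   0.1017]
 [ 0.4587 -0.2102  0.1029]
 [ 0.4584 -0.2167  0.0992]
 [ 0.4584 -0.1124  0.0997
[... 4490 characters left out ...]

 [0.6175 0.0131 0.0789]
 [0.6175 0.0101 0.0776]
 [0.6147 0.0165 0.0749]
 [0.6142 0.0132 0.0802]
 [0.6139 0.0099 0.0837]
 [0.6144 0.0071 0.0758]
 [0.6115 0.0196 0.0774]
 [0.6113 0.0164 0.0785]
 [0.611  0.0132 0.0812]
 [0.6115 0.0104 0.0741]
 [0.6112 0.0072 0.0764]
 [0.608  0.0164 0.0813]
 [0.6083 0.0135 0.0756]
 [0.6077 0.0101 0.0822]
 [0.6077 0.0071 0.0807]
 [0.6053 0.0137 0.0744]
 [0.6053 0.0106 0.0727]
 [0.606  0.0079 0.0624]] [266.36842105 192.73684211]
((267.8338317871094, 212.5092315673828), (56.46847915649414, 15.698015213012695), 86.8201675415039)
[array([0.6408, 0.0382, 0.046 ]), array([ 0.6422, -0.012 ,  0.046 ]), array([ 0.4622, -0.017 ,  0.046 ]), array([0.4609, 0.0329, 0.046 ])]
```

View pics/t2.png

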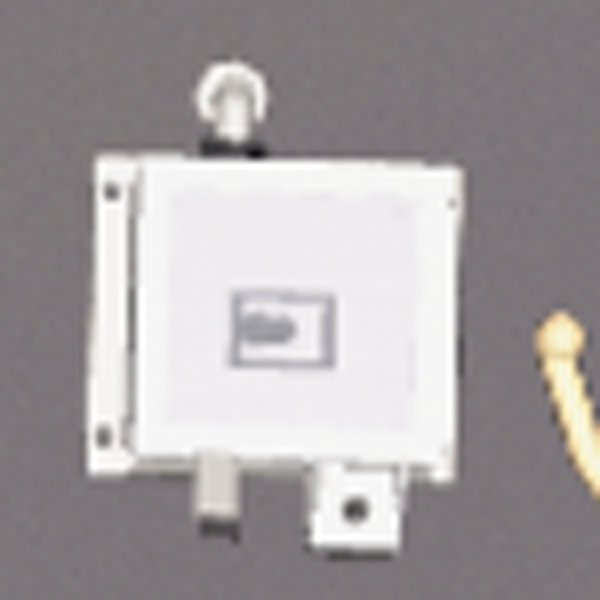

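```bash
python3 - <<'E'
from h import *
t=get("top"); g=cv2.GaussianBlur(t["image"].astype(np.float32).mean(2),(0,0),0.6)
def cross(line,th): # first rising crossing
    i=np.argmax(line>th); return i-1+(th-line[i-1])/(line[i]-line[i-1])
# left plate edge
pts=[]
for v in range(208,242):
    u=290+cross(g[v,290:310],170); pts.append(onplane(t,u,v,0.005)[:2])
pts=np.array(pts); vx,vy,x0,y0=cv2.fitLine(pts.astype(np.float32),cv2.DIST_HUBER,0,0.0005,0.001).ravel(); print("left edge yaw",np.arctan2(vy,vx)%np.pi-0, "pt",x0,y0, pts[0],pts[-1])
# lug front edge (from below, lower lug/upper lug z ~0.061)
pts=[]
for u in range(331,339):
    col=g[240:262,u][::-1]; v=261-cross(col,170); pts.append(onplane(t,u,v,0.0605)[:2])
print("lug front",np.array(pts).round(4))
# lug sides
for v in (246,249,251):
    a=322+cross(g[v,322:336],200); b=347-cross(g[v,334:348][::-1],180); print("lug sides",onplane(t,a,v,.0605)[:2],onplane(t,b,v,.0605)[:2], a,b)
# hole darkest centroid
w=np.clip(190-g[245:252,331:338],0,None); vv,uu=np.mgrid[245:252,331:338]; u,v=(w*uu).sum()/w.sum(),(w*vv).sum()/w.sum(); print("hole",u,v,onplane(t,u,v,.0605),onplane(t,u,v,.057))
# tab sides
for v in (244,246,248): print(v,g[v,310:326].astype(int))
for u in (316,317,318): print(u,g[236:256,u].astype(int))
# plate front/rear corners along left plate col 303..305
for u in (303,304,305): 
    a=198+cross(g[198:210,u],170); b=253-cross(g[238:254,u][::-1],170); print("plate rear/front",onplane(t,u,a,.005)[:2],onplane(t,u,b,.005)[:2])
# side view of right edge etc.
# pin top
w=np.clip(g[186:202,258:276],0,None)
hsv=cv2.cvtColor(t["image"],cv2.COLOR_RGB2HSV)
m=np.zeros((420,560),bool); m[187:200,260:274]=hsv[187:200,260:274,1]<70
print(np.argwhere(m)[:,::-1].tolist()); u,v=np.argwhere(m)[:,::-1].mean(0); print("pin px",u,v,onplane(t,u,v,.076))
E
```

```text
left edge yaw 3.0678272 pt 0.52230614 -0.09522709 [ 0.5643947  -0.09817595] [ 0.45685646 -0.09133259]
lug front [[ 0.4184 -0.1851]
 [ 0.4183 -0.1882]
 [ 0.4181 -0.1914]
 [ 0.4175 -0.1945]
 [ 0.4173 -0.1976]
 [ 0.4172 -0.2008]
 [ 0.417  -0.2039]
 [ 0.4169 -0.207 ]]
lug sides [ 0.43988289 -0.17944392] [ 0.43892666 -0.21307295] 328.9814130663872 339.6867828965187
lug sides [ 0.43052038 -0.17783704] [ 0.42953821 -0.21241372] 328.5681768655777 339.57839179039
lug sides [ 0.42424885 -0.17792405] [ 0.42328487 -0.21188406] 328.6613755226135 339.47733938694
hole 333.93243962983087 248.24880668955652 [ 0.43239475 -0.1947625   0.0605    ] [ 0.4322563  -0.19508833  0.057     ]
244 [120 120 121 130 162 201 208 207 202 177 141 133 137 142 143 142]
246 [121 120 121 131 167 201 208 208 201 169 130 121 121 122 122 121]
248 [122 122 122 131 167 195 200 203 199 170 130 122 121 121 121 121]
316 [239 240 244 245 241 224 210 208 208 208 208 209 200 147  98  87 110 119
 121 121]
317 [239 240 243 245 242 229 214 208 207 208 208 209 203 157 102  87 109 119
 121 122]
318 [239 240 243 244 243 229 210 205 202 201 201 202 199 157 104  87 105 117
 120 121]
plate rear/front [ 0.57833958 -0.10365525] [ 0.44693444 -0.09967118]
plate rear/front [ 0.57830141 -0.10692695] [ 0.4469515  -0.10293163]
plate rear/front [ 0.5780025  -0.11019064] [ 0.44737315 -0.10620438]
[[265, 191], [266, 191], [267, 191], [265, 192], [266, 192], [267, 192], [268, 192], [269, 192], [264, 193], [265, 193], [266, 193], [267, 193], [268, 193], [269, 193], [264, 194], [265, 194], [266, 194], [267, 194], [268, 194], [269, 194], [265, 195], [266, 195], [267, 195], [268, 195], [266, 196], [267, 196]]
pin px 266.53846153846155 193.34615384615384 [0.61028255 0.0117709  0.076     ]
```

```bash
cat >> h.py <<'E'
yaw=-0.072; O=np.array([.5082,-.1694,0])
def B(x,y,z,mm=True):
    c,s=np.cos(yaw),np.sin(yaw); x,y,z=x/1000,y/1000,z/1000
    return O+np.array([c*x-s*y,s*x+c*y,z])
def tabp(th): 
    c,s=np.cos(th),np.sin(th); return (58-130*c+57*s,28,48+57*c+130*s)
from scipy.spatial.transform import Rotation as Ro
def delta(target,toolx=None):
    st=sensors.read_state(); R=Ro.from_rotvec(st["tcp_rot"]).as_matrix()
    d=R.T@(np.asarray(target)-st["position"]); print("t",round(st["time_s"],2),"pos",st["position"].round(4),"F",st["force"].round(1),"gap",round(st["finger_gap"],4))
    print("tool x ang",np.arctan2(R[1,0],R[0,0]).round(4),"z",R[:,2].round(4)); print("tool-frame delta mm",(d*1000).round(1))
    if toolx is not None:
        c,s=np.cos(toolx),np.sin(toolx); Rt=np.array([[c,s,0],[s,-c,0],[0,0,-1]]); rv=Ro.from_matrix(R.T@Rt).as_rotvec(); print("turn",rv.round(4)); print("delta after turn mm",(Rt.T@(np.asarray(target)-st["position"])*1000).round(1))
E
python3 - <<'E'
from h import *
t=get("top"); s=get("side"); print(onplane(t,316.6,247,.1122), B(*tabp(.056)))
for n,p in (("tab",B(*tabp(.056))),("hole",[.4318,-.1946,.061]),("pintop",[.611,.012,.076])): print(n,proj(s,p),proj(t,p))
p=B(*tabp(.056)); p[2]=.17; delta(p,yaw)
crop(s,255,170,355,245,8,"pics/s2.png")
E
```

```text
[ 0.43971665 -0.13745202  0.1122    ] [ 0.44178613 -0.13653719  0.11218684]
tab [327.16519478 192.94374477] [316.27722041 246.3258159 ]
hole [329.82630317 199.19179141] [333.90206589 248.44591896]
pintop [256.08412177 231.26537684] [266.45920126 193.11976199]
t 0.4 pos [ 0.1764 -0.5472  0.2054] F [-0.8 -0.1  0.8] gap 0.0936
tool x ang 0.3119 z [-0.e+00  1.e-04 -1.e+00]
tool-frame delta mm [ 378.6 -309.5   35.4]
turn [-1.000e-04  0.000e+00  3.839e-01]
delta after turn mm [ 235.2 -428.7   35.4]
```

View pics/s2.png

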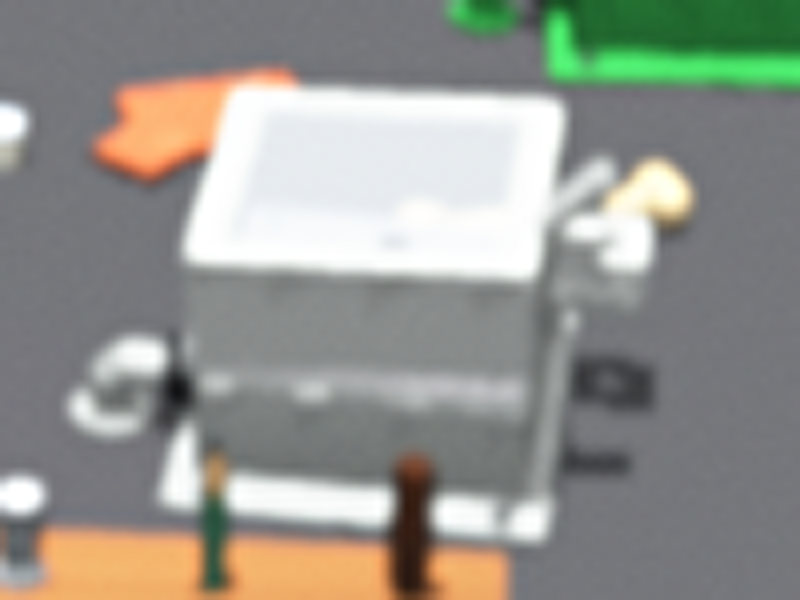

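Emit:
carry_out --targets '[[[0,0,0,0,0,0.096],[0,0,0,0,0,0.096],[0,0,0,0,0,0.096],[0,0,0,0,0,0.096],[0.018,-0.033,0,0,0,0],[0.018,-0.033,0,0,0,0],[0.018,-0.033,0,0,0,0],[0.018,-0.033,0,0,0,0],[0.018,-0.033,0,0,0,0],[0.018,-0.033,0,0,0,0],[0.018,-0.033,0,0,0,0],[0.018,-0.033,0,0,0,0]]]' --jaw 0.6

```text
time_s: 1.4
position: [0.3397, -0.2928, 0.2057]
tcp_rot: [3.139, -0.114, 0.001]
force: [-0.3, -0.6, 0.3]
finger_gap: 0.0564
```

Emit:
carry_out --targets '[[[0.018,-0.033,0.007,0,0,0],[0.018,-0.033,0.007,0,0,0],[0.018,-0.033,0.007,0,0,0],[0.018,-0.033,0.007,0,0,0],[0.018,-0.033,0.007,0,0,0],[0,0,0,0,0,0],[0,0,0,0,0,0]]]'

```text
time_s: 1.98
position: [0.4411, -0.1347, 0.1701]
tcp_rot: [3.14, -0.106, -0.001]
force: [-0.6, -0.6, 0.3]
finger_gap: 0.0562
```

```bash
python3 - <<'E'
from h import *
p=B(*tabp(.056)); p[2]-=.014; print(p); delta(p,yaw)
t=get("top");s=get("side"); crop(t,275,190,375,265,6,"pics/t3.png"); crop(s,255,150,355,225,6,"pics/s3.png")
E
```

```text
[ 0.44178613 -0.13653719  0.09818684]
t 1.98 pos [ 0.4411 -0.1347  0.1701] F [-0.6 -0.6  0.3] gap 0.0562
tool x ang -0.0676 z [-9.e-04  0.e+00 -1.e+00]
tool-frame delta mm [ 0.9  1.8 72. ]
turn [0.     0.0009 0.0044]
delta after turn mm [ 0.9  1.8 72. ]
```

View pics/s3.png

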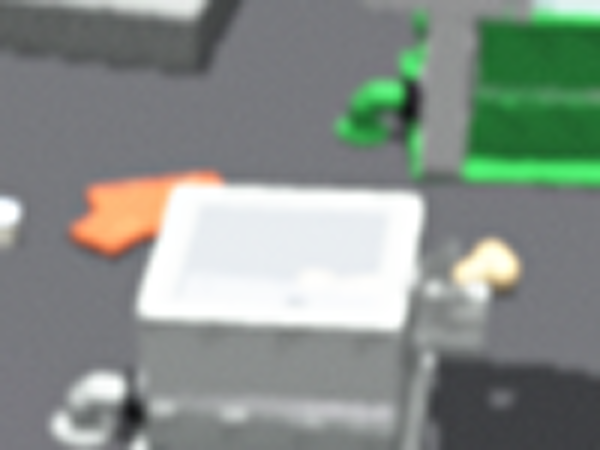

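View pics/t3.png

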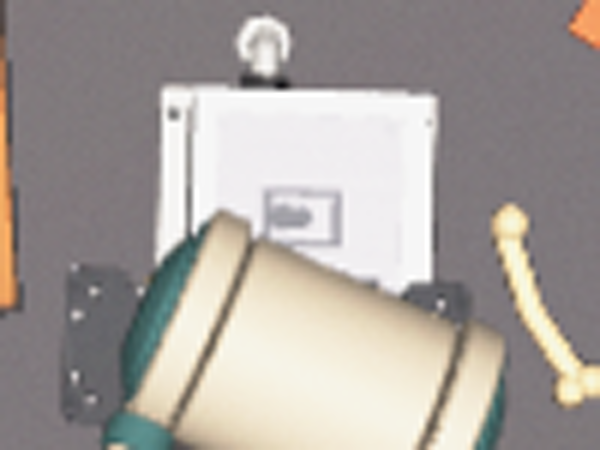

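Emit:
carry_out --targets '[[[0.001,0.0015,0.009,0,0,0.004],[0,0,0.009,0,0,0],[0,0,0.009,0,0,0],[0,0,0.009,0,0,0],[0,0,0.009,0,0,0],[0,0,0.009,0,0,0],[0,0,0.009,0,0,0],[0,0,0.009,0,0,0],[0,0,0,0,0,0]]]'

```text
time_s: 2.83
position: [0.4403, -0.1373, 0.0965]
tcp_rot: [-3.138, 0.12, 0.005]
force: [-0.0, -0.4, 0.1]
finger_gap: 0.0564
```

```bash
python3 - <<'E'
from h import *
p=B(*tabp(.056)); p[2]-=.014; delta(p,yaw)
s=get("side"); crop(s,255,130,355,205,6,"pics/s4.png")
E
```

```text
t 2.83 pos [ 0.4403 -0.1373  0.0965] F [-0.  -0.4  0.1] gap 0.0564
tool x ang -0.0762 z [-0.0034  0.0015 -1.    ]
tool-frame delta mm [ 1.4 -0.8 -1.7]
turn [-0.0013  0.0035 -0.0042]
delta after turn mm [ 1.4 -0.8 -1.7]
```

View pics/s4.png

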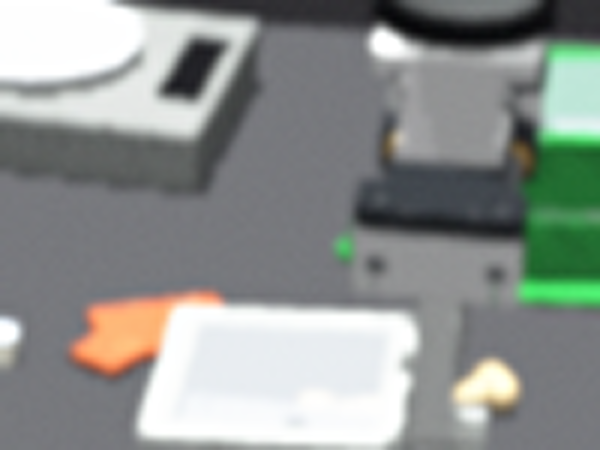

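Emit:
carry_out --targets '[[[0.001,0,-0.001,0,0,0],[0,0,0,0,0,0],[0,0,0,0,0,0],[0,0,0,0,0,0],[0,0,0,0,0,0],[0,0,0,0,0,0],[0,0,0,0,0,0]]]' --jaw 0 --grip_force 15

```text
time_s: 3.47
position: [0.4426, -0.1402, 0.0998]
tcp_rot: [3.134, -0.116, 0.0]
force: [-1.2, -5.4, -1.1]
finger_gap: 0.016
```

```bash
python3 - <<'E'
from h import *
p=B(*tabp(.056)); p[2]-=.014; delta(p,yaw)
a=np.array(tabp(.056))
for th in np.arange(.156,1.51,.1):
    b=np.array(tabp(th)); print(round(th,3),((b-a)[[0,2]]).round(1)); a=b
E
```

```text
t 3.47 pos [ 0.4426 -0.1402  0.0998] F [-1.2 -5.4 -1.1] gap 0.016
tool x ang -0.0742 z [ 0.    -0.005 -1.   ]
tool-frame delta mm [-1.1 -3.6  1.6]
turn [ 0.0049 -0.0004 -0.0022]
delta after turn mm [-1.1 -3.6  1.6]
0.156 [ 7.  12.3]
0.256 [ 8.2 11.6]
0.356 [ 9.3 10.7]
0.456 [10.4  9.7]
0.556 [11.3  8.6]
0.656 [12.1  7.4]
0.756 [12.8  6.2]
0.856 [13.3  4.9]
0.956 [13.7  3.5]
1.056 [14.   2.1]
1.156 [14.2  0.7]
1.256 [14.2 -0.7]
1.356 [14.  -2.1]
1.456 [13.8 -3.5]
```

Emit:
carry_out --targets '[[[0.0035,0.003,-0.006,0,0,0],[0.0035,0,-0.006,0,0,0],[0.004,0,-0.006,0,0,0],[0.004,0,-0.006,0,0,0],[0.0045,0,-0.0055,0,0,0],[0.005,0,-0.005,0,0,0],[0.005,0,-0.005,0,0,0],[0.0055,0,-0.005,0,0,0],[0.0055,0,-0.0045,0,0,0],[0.006,0,-0.004,0,0,0],[0.006,0,-0.004,0,0,0],[0.006,0,-0.0035,0,0,0]]]'

```text
time_s: 4.47
position: [0.5007, -0.1441, 0.1603]
tcp_rot: [-3.137, 0.12, 0.002]
force: [-0.7, 5.7, -1.7]
finger_gap: 0.0157
```

```bash
python3 - <<'E'
from h import *
p=B(*tabp(.656)); p[2]-=.014; delta(p,yaw)
s=get("side"); crop(s,235,110,355,205,6,"pics/s5.png")
E
```

```text
t 4.47 pos [ 0.5007 -0.1441  0.1603] F [-0.7  5.7 -1.7] gap 0.0157
tool x ang -0.0764 z [-0.0013  0.0024 -1.    ]
tool-frame delta mm [-1.  -3.3  1.8]
turn [-0.0023  0.0014 -0.0044]
delta after turn mm [-1.  -3.3  1.8]
```

View pics/s5.png

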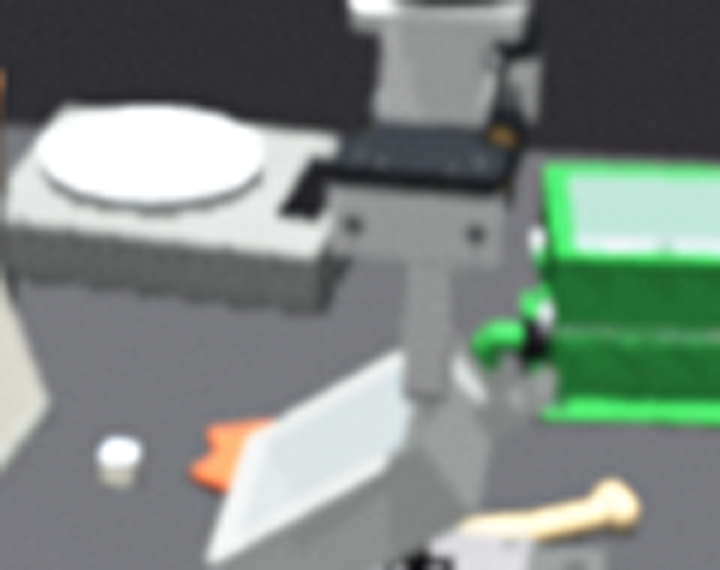

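Emit:
carry_out --targets '[[[0.0065,-0.0015,-0.0035,0,0,0],[0.0065,0,-0.003,0,0,0],[0.0065,0,-0.003,0,0,0],[0.007,0,-0.0025,0,0,0],[0.007,0,-0.002,0,0,0],[0.007,0,-0.0015,0,0,0],[0.007,0,-0.001,0,0,0],[0.007,0,-0.001,0,0,0],[0.007,0,-0.0005,0,0,0],[0.007,0,0,0,0,0],[0.007,0,0,0,0,0],[0.007,0,0.0005,0,0,0]]]'

```text
time_s: 5.52
position: [0.5844, -0.1494, 0.1781]
tcp_rot: [-3.138, 0.12, -0.002]
force: [-1.6, 6.1, 0.3]
finger_gap: 0.0156
```

Emit:
carry_out --targets '[[[0.007,0,0.001,0,0,0],[0.007,0,0.001,0,0,0],[0.007,0,0.0015,0,0,0],[0.007,0,0.002,0,0,0],[0.007,0,0.002,0,0,0],[0,0,0,0,0,0],[0,0,0,0,0,0]]]'

```text
time_s: 6.1
position: [0.6203, -0.1516, 0.1703]
tcp_rot: [-3.137, 0.119, -0.005]
force: [0.6, 6.4, 0.0]
finger_gap: 0.0155
```

```bash
python3 - <<'E'
from h import *
p=B(*tabp(1.5)); p[2]-=.014; delta(p,yaw)
s=get("side"); crop(s,225,90,345,235,4,"pics/s6.png")
E
```

```text
t 6.1 pos [ 0.6203 -0.1516  0.1703] F [0.6 6.4 0. ] gap 0.0155
tool x ang -0.076 z [ 0.0032  0.002  -1.    ]
tool-frame delta mm [-4.9 -2.2  2.6]
turn [-0.0022 -0.003  -0.004 ]
delta after turn mm [-4.9 -2.2  2.6]
```

View pics/s6.png

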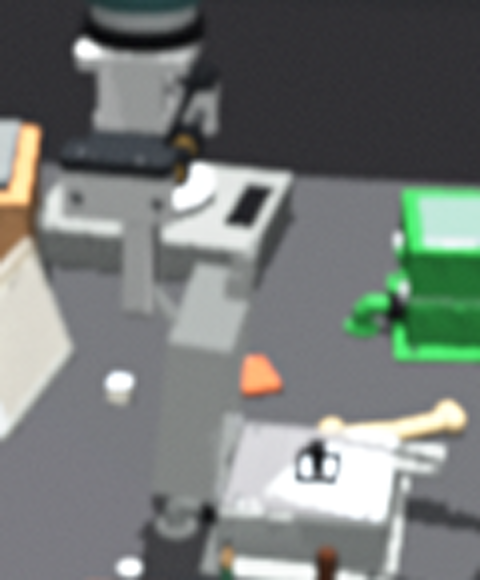

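Emit:
carry_out --targets '[[[0,0,0,0,0,0],[0,0,0,0,0,0],[0,0,0,0,0,0],[0,0,-0.01,0,0,0],[0,0,-0.02,0,0,0],[0,0,-0.02,0,0,0],[-0.01,0,0,0,0,0],[-0.03,0,0,0,0,0],[-0.04,0,0,0,0,0],[-0.03,0,0,0,0,0],[0,0,0,0,0,0]]]' --jaw 0.5

```text
time_s: 7.07
position: [0.5014, -0.1434, 0.22]
tcp_rot: [-3.139, 0.121, 0.008]
force: [-1.1, 0.5, -0.8]
finger_gap: 0.0467
```

```bash
sed -i 's/^yaw=.*/yaw=-0.074; O=np.array([.509,-.172,0])/' h.py; python3 - <<'E'
from h import *
p=B(-5,45,66); delta(p,yaw)
s=get("side");t=get("top"); crop(s,225,150,345,240,6,"pics/s7.png"); crop(t,275,180,375,265,6,"pics/t7.png"); print(proj(t,B(-5,0,46)),proj(s,B(-5,0,46)),proj(s,B(-5,13.5,74)))
E
```

```text
t 7.07 pos [ 0.5014 -0.1434  0.22  ] F [-1.1  0.5 -0.8] gap 0.0467
tool x ang -0.0772 z [-5.3e-03  2.0e-04 -1.0e+00]
tool-frame delta mm [  5.4 -17.1 153.9]
turn [ 0.0002  0.0053 -0.0032]
delta after turn mm [  4.7 -17.  154. ]
[325.47765021 225.71040096] [303.10280537 206.48765136] [302.91206439 200.05745857]
```

View pics/s7.png

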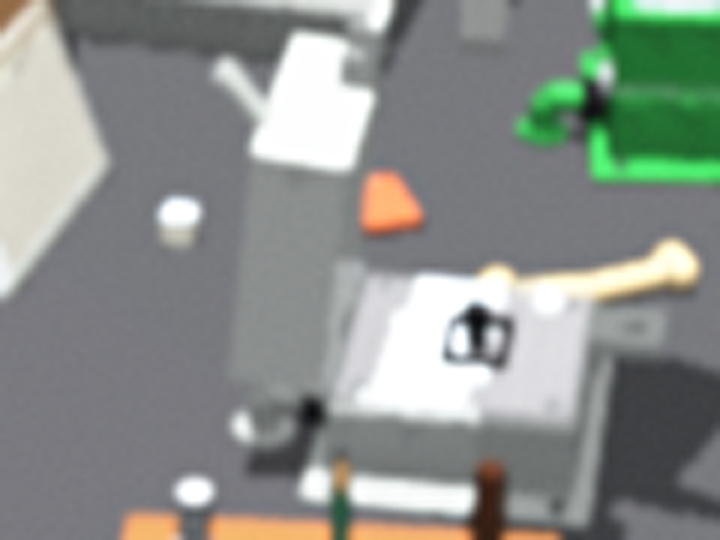

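View pics/t7.png

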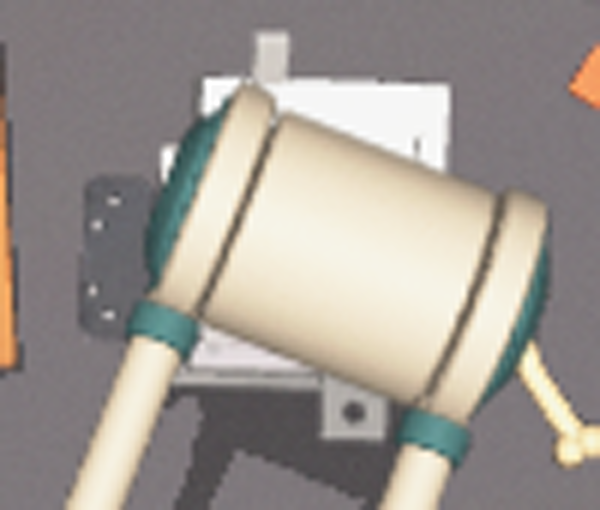

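Emit:
carry_out --targets '[[[0.005,-0.017,0.01,0,0.005,-0.003],[0,0,0.03,0,0,0],[0,0,0.03,0,0,0],[0,0,0.03,0,0,0],[0,0,0.02,0,0,0],[0,0,0.015,0,0,0],[0,0,0.01,0,0,0],[0,0,0.008,0,0,0],[0,0,0,0,0,0]]]' --jaw 0

```text
time_s: 7.92
position: [0.5153, -0.1279, 0.0656]
tcp_rot: [-3.139, 0.115, -0.005]
force: [-0.5, 0.3, 0.0]
finger_gap: 0.0004
```

```bash
python3 - <<'E'
from h import *
delta(B(-5,45,66),yaw); delta(B(-5,12,66),yaw)
s=get("side"); crop(s,225,150,345,240,6,"pics/s8.png")
E
```

```text
t 7.92 pos [ 0.5153 -0.1279  0.0656] F [-0.5  0.3  0. ] gap 0.0004
tool x ang -0.0731 z [ 3.2e-03  2.0e-04 -1.0e+00]
tool-frame delta mm [-8.  -0.6 -0.5]
turn [-0.0004 -0.0031  0.0009]
delta after turn mm [-8.  -0.6 -0.4]
t 7.92 pos [ 0.5153 -0.1279  0.0656] F [-0.5  0.3  0. ] gap 0.0004
tool x ang -0.0731 z [ 3.2e-03  2.0e-04 -1.0e+00]
tool-frame delta mm [-8.  32.4 -0.5]
turn [-0.0004 -0.0031  0.0009]
delta after turn mm [-8.  32.4 -0.4]
```

View pics/s8.png

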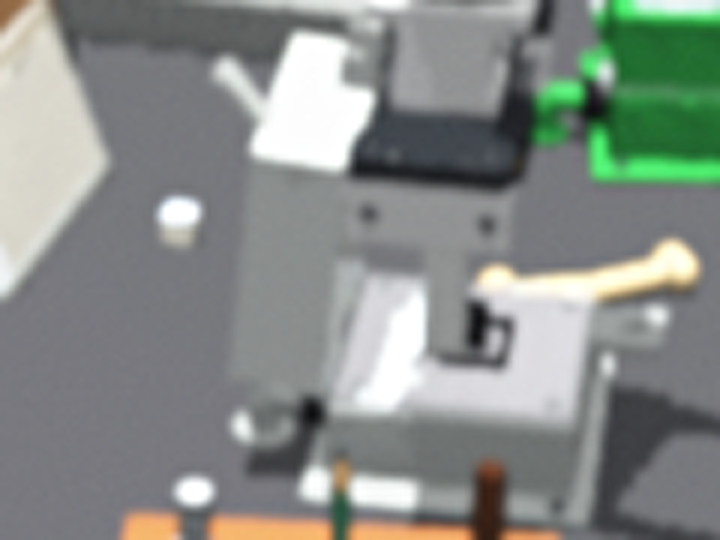

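Emit:
carry_out --targets '[[[-0.008,0,0,0,0,0],[0,0,0,0,0,0],[0,0.006,0,0,0,0],[0,0.006,0,0,0,0],[0,0.006,0,0,0,0],[0,0.005,0,0,0,0],[0,0.005,0,0,0,0],[0,0.005,0,0,0,0],[0,0,0,0,0,0],[0,0,0,0,0,0]]]'

```text
time_s: 8.8
position: [0.5059, -0.1605, 0.0715]
tcp_rot: [3.139, -0.117, 0.013]
force: [-6.3, 5.2, 27.0]
finger_gap: 0.0004
```

Emit:
carry_out --targets '[[[0,-0.012,0,0,0,0],[0,-0.012,0,0,0,0],[0,-0.012,0,0,0,0],[0,0,-0.02,0,0,0],[0,0,-0.035,0,0,0],[0,0,-0.035,0,0,0],[0,0,-0.035,0,0,0],[0,0,-0.03,0,0,0],[0,0,0,0,0,0]]]'

```text
time_s: 9.55
position: [0.5103, -0.125, 0.2277]
tcp_rot: [3.135, -0.114, 0.025]
force: [0.8, -0.7, 0.3]
finger_gap: 0.0004
```

```bash
python3 - <<'E'
from h import *
delta([.6203,-.1506,.222],yaw)
s=get("side"); crop(s,225,150,345,240,6,"pics/s9.png")
E
```

```text
t 9.55 pos [ 0.5103 -0.125   0.2277] F [ 0.8 -0.7  0.3] gap 0.0004
tool x ang -0.0724 z [ 0.0156 -0.0045 -0.9999]
tool-frame delta mm [111.4  17.6   7.6]
turn [ 0.0034 -0.0159  0.0016]
delta after turn mm [111.6  17.4   5.7]
```

View pics/s9.png

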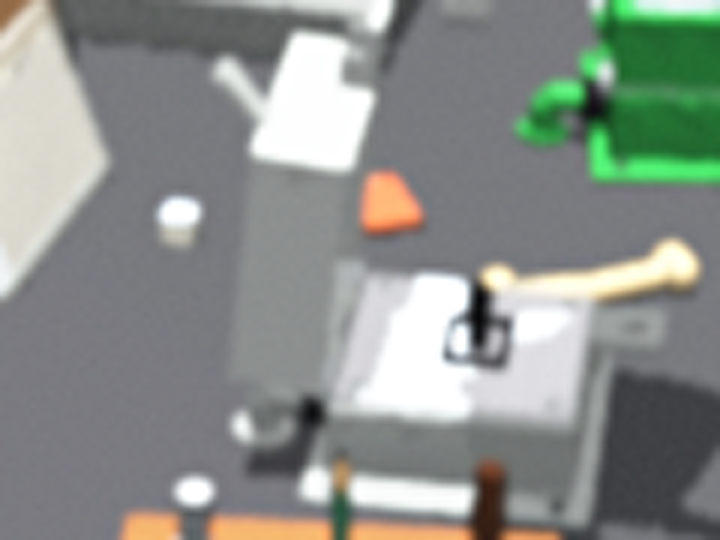

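```bash
python3 - <<'E'
from h import *
s=get("side")
for n,y in (("off",13.5),("mid",0),("on",-13.5)):
    p=proj(s,B(-5,y,74 if y else 77)); print(n,p,(p-[225,150]+.5)*6-.5)
p=proj(s,B(-5,0,46)); print((p-[225,150]+.5)*6-.5)
E
```

```text
off [302.91206439 200.05745857] [469.97238632 302.84475141]
mid [303.56899835 196.67575538] [473.91399009 282.55453228]
on [304.12524043 195.24966766] [477.25144257 273.99800597]
[471.1168322  341.42590814]
```

Emit:
carry_out --targets '[[[0,0,0,0.003,-0.016,0.0015],[0.035,0.0055,0.001,0,0,0],[0.038,0.006,0.002,0,0,0],[0.038,0.006,0.002,0,0,0],[0,0,0,0,0,0],[0,0,0,0,0,0]]]' --jaw 0.5

```text
time_s: 10.15
position: [0.6162, -0.1499, 0.2112]
tcp_rot: [-3.134, 0.117, 0.028]
force: [-0.8, 0.4, -0.8]
finger_gap: 0.0372
```

```bash
python3 - <<'E'
from h import *
delta([.6203,-.1506,.1715],yaw)
s=get("side"); crop(s,215,90,345,240,4,"pics/s10.png")
t=get("top"); crop(t,275,180,375,265,6,"pics/t10.png")
E
```

```text
t 10.15 pos [ 0.6162 -0.1499  0.2112] F [-0.8  0.4 -0.8] gap 0.0372
tool x ang -0.0744 z [-0.0178  0.0062 -0.9998]
tool-frame delta mm [ 4.8  0.6 39.6]
turn [-0.0048  0.0182 -0.0005]
delta after turn mm [ 4.1  0.4 39.7]
```

View pics/s10.png

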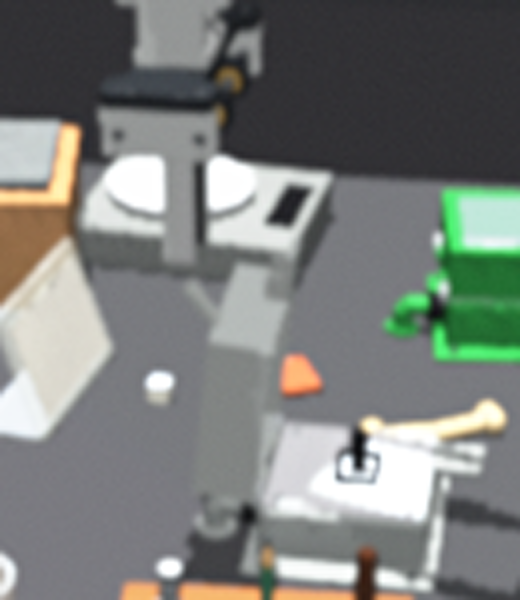

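View pics/t10.png

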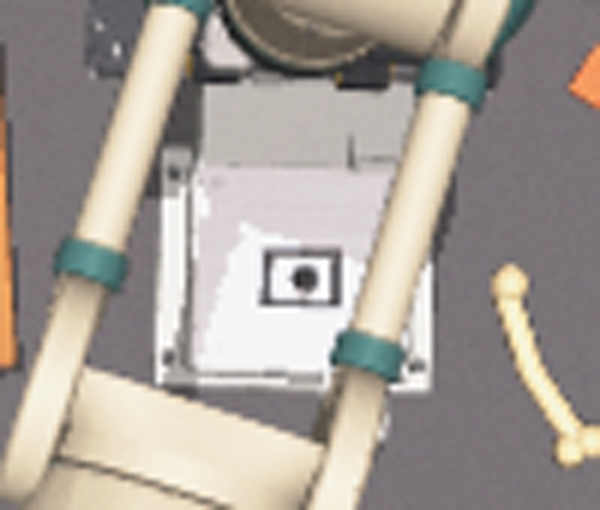

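```bash
python3 - <<'E'
from h import *
s=get("side"); crop(s,285,185,325,215,16,"pics/s11.png")
t=get("top"); crop(t,305,210,345,240,16,"pics/t11.png")
P=cloud(t); print((P[222:231,320:332,2]*1000).astype(int))
for n,y,z in (("base",0,46),("off",13.5,74),("mid",0,77),("on",-13.5,74)):
    p=proj(t,B(-5,y,z)); print(n,p,(p-[305,210]+.5)*16-.5)
E
```

```text
[[45 42 49 53 49 51 51 53 51 57 49 52]
 [47 47 45 52 48 49 48 44 52 44 44 48]
 [46 53 48 48 47 76 78 45 47 52 55 51]
 [46 50 48 43 82 77 77 77 45 42 50 49]
 [44 47 48 49 79 77 83 78 52 46 58 48]
 [53 51 46 45 76 76 76 74 49 49 51 52]
 [46 47 44 44 50 52 41 50 45 47 44 57]
 [42 45 46 49 44 38 41 45 45 47 53 51]
 [52 50 49 46 49 49 49 55 55 49 58 53]]
base [325.47765021 225.71040096] [335.1424033  258.86641534]
off [321.84853704 225.43270558] [277.07659262 254.42328935]
mid [326.24463539 225.61999856] [347.41416627 257.41997697]
on [330.49009509 225.82513377] [415.34152152 260.70214031]
```

View pics/t11.png

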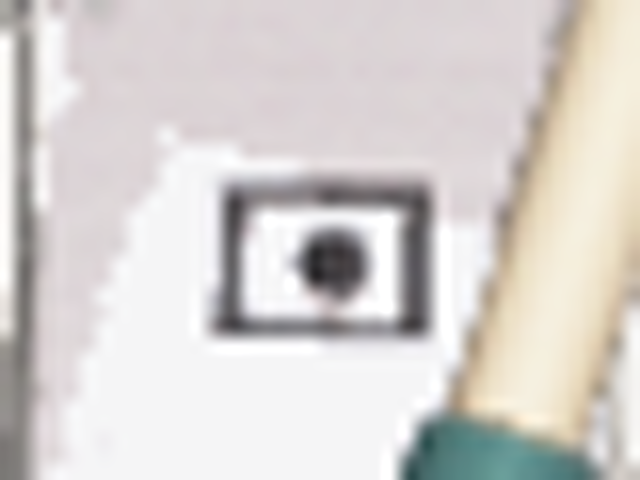

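View pics/s11.png

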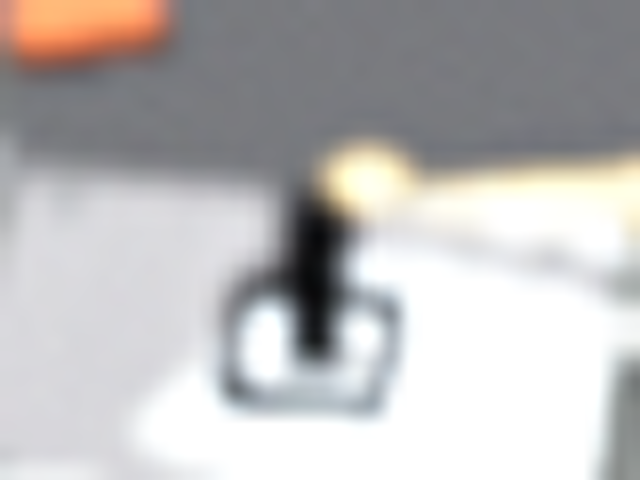

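```bash
python3 - <<'E'
from h import *
delta(B(-5,38,61),yaw)
E
```

```text
t 10.35 pos [ 0.6146 -0.1495  0.2151] F [ 0.3 -0.2  1.2] gap 0.0468
tool x ang -0.0747 z [-0.0129  0.0045 -0.9999]
tool-frame delta mm [-106.6   -7.1  155.5]
turn [-0.0035  0.0132 -0.0007]
delta after turn mm [-108.7   -7.7  154.1]
```

Emit:
carry_out --targets '[[[0,0,-0.005,-0.0035,0.013,0],[-0.036,-0.0025,0,0,0,0],[-0.036,-0.0025,0,0,0,0],[-0.036,-0.0025,0,0,0,0],[0,0,0.03,0,0,0],[0,0,0.035,0,0,0],[0,0,0.035,0,0,0],[0,0,0.03,0,0,0],[0,0,0.015,0,0,0],[0,0,0.01,0,0,0],[0,0,0,0,0,0],[0,0,0,0,0,0]]]' --jaw 0

```text
time_s: 11.35
position: [0.5096, -0.1348, 0.0664]
tcp_rot: [3.138, -0.117, 0.005]
force: [-0.3, -0.6, 0.8]
finger_gap: 0.0002
```

```bash
python3 - <<'E'
from h import *
delta(B(-5,38,61),yaw)
E
```

```text
t 11.35 pos [ 0.5096 -0.1348  0.0664] F [-0.3 -0.6  0.8] gap 0.0002
tool x ang -0.0747 z [ 0.0034 -0.0013 -1.    ]
tool-frame delta mm [-2.8 -0.8  5.4]
turn [ 0.0011 -0.0035 -0.0007]
delta after turn mm [-2.8 -0.8  5.4]
```

Emit:
carry_out --targets '[[[-0.003,0,0.005,0,0,0],[0,0.005,0,0,0,0],[0,0.005,0,0,0,0],[0,0.005,0,0,0,0],[0,0.004,0,0,0,0],[0,0,0,0,0,0]]]'

```text
time_s: 11.85
position: [0.5053, -0.1546, 0.0608]
tcp_rot: [3.138, -0.119, 0.005]
force: [-0.1, -0.2, -0.9]
finger_gap: 0.0002
```

Emit:
carry_out --targets '[[[0,0.003,0,0,0,0],[0,0.003,0,0,0,0],[0,0,0,0,0,0]]]'

```text
time_s: 12.1
position: [0.5046, -0.16, 0.0604]
tcp_rot: [3.138, -0.118, 0.003]
force: [0.2, 0.1, -0.2]
finger_gap: 0.0005
```

```bash
python3 - <<'E'
from h import *
delta(B(-5,10,61),yaw)
s=get("side"); crop(s,285,185,325,215,16,"pics/s12.png")
E
```

```text
t 12.1 pos [ 0.5046 -0.16    0.0604] F [ 0.2  0.1 -0.2] gap 0.0005
tool x ang -0.075 z [ 0.0022 -0.0011 -1.    ]
tool-frame delta mm [ 0.3  1.7 -0.5]
turn [ 0.001  -0.0022 -0.001 ]
delta after turn mm [ 0.3  1.7 -0.6]
```

View pics/s12.png

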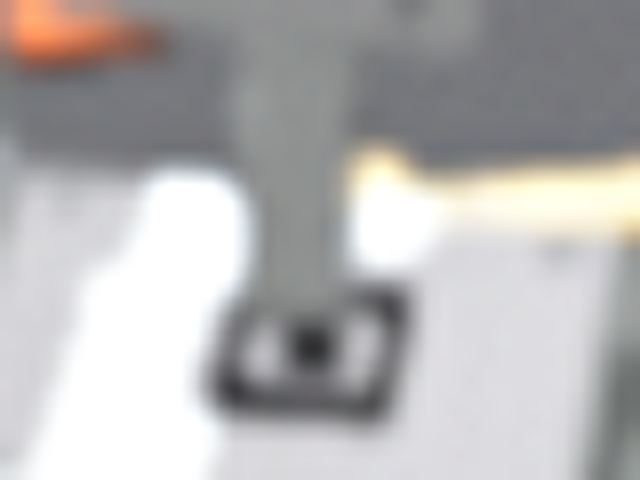

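Emit:
carry_out --targets '[[[0,0.003,0,0,0,0],[0,0.003,0,0,0,0],[0,0,0,0,0,0]]]'

```text
time_s: 12.4
position: [0.504, -0.1644, 0.0603]
tcp_rot: [-3.138, 0.119, -0.003]
force: [0.5, 3.5, -0.8]
finger_gap: 0.0006
```

Emit:
carry_out --targets '[[[0,0.003,0,0,0,0],[0,0,0,0,0,0]]]'

```text
time_s: 12.57
position: [0.5039, -0.1648, 0.0602]
tcp_rot: [-3.133, 0.121, -0.003]
force: [2.6, 10.4, 1.5]
finger_gap: 0.0005
```

```bash
python3 - <<'E'
from h import *
delta(B(-5,10,61),yaw)
s=get("side"); crop(s,285,185,325,215,16,"pics/s13.png")
E
```

```text
t 12.57 pos [ 0.5039 -0.1648  0.0602] F [ 2.6 10.4  1.5] gap 0.0005
tool x ang -0.0774 z [ 0.0022  0.0064 -1.    ]
tool-frame delta mm [ 0.6 -3.2 -0.8]
turn [-0.0065 -0.0017 -0.0034]
delta after turn mm [ 0.6 -3.2 -0.8]
```

View pics/s13.png

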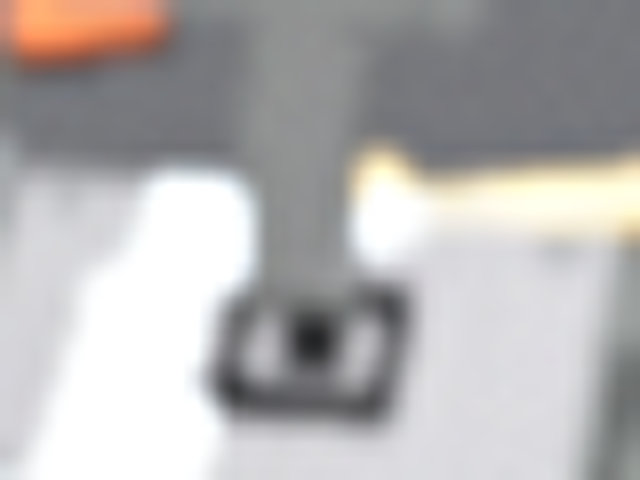

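Emit:
carry_out --targets '[[[0,-0.01,0,0,0,0],[0,-0.02,0,0,0,0],[0,-0.02,0,0,0,0],[0,-0.02,0,0,0,0],[0,-0.02,0,0,0,0],[0,0,-0.03,0,0,0],[0,0,-0.03,0,0,0],[0,0,0,0,0,0]]]'

```text
time_s: 13.28
position: [0.5143, -0.0795, 0.1255]
tcp_rot: [3.135, -0.114, 0.019]
force: [0.8, -1.1, 1.1]
finger_gap: 0.0002
```

```bash
python3 - <<'E'
from h import *
delta(B(-5,10,61),yaw)
s=get("side"); crop(s,225,150,345,240,6,"pics/s14.png")
t=get("top"); crop(t,275,180,375,265,6,"pics/t14.png")
E
```

```text
t 13.28 pos [ 0.5143 -0.0795  0.1255] F [ 0.8 -1.1  1.1] gap 0.0002
tool x ang -0.0729 z [ 0.0121 -0.0053 -0.9999]
tool-frame delta mm [-4.4 82.4 64.8]
turn [ 0.0044 -0.0124  0.0011]
delta after turn mm [-3.5 82.6 64.5]
```

View pics/s14.png

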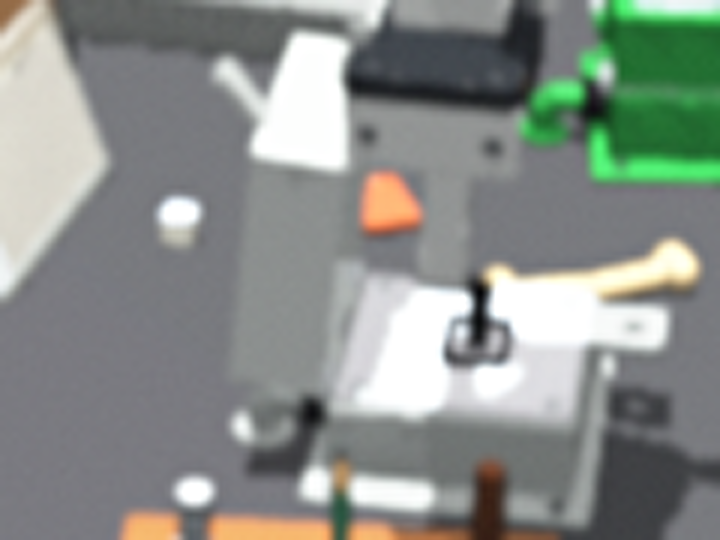

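View pics/t14.png

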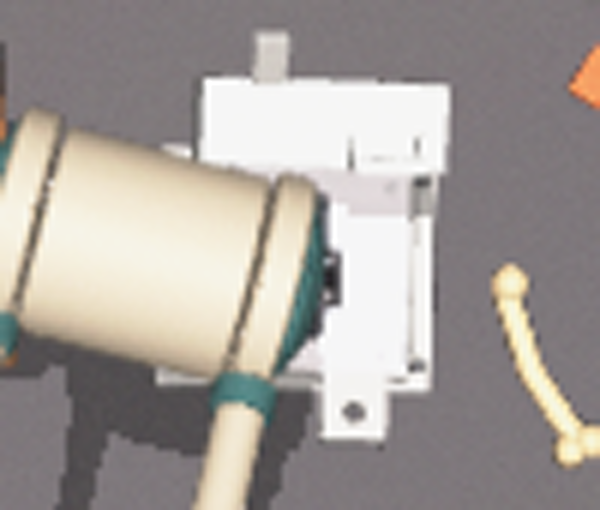

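Emit:
carry_out --targets '[[[0,0,-0.035,0.004,-0.012,0.001],[0,0,-0.035,0,0,0],[0,0,-0.025,0,0,0],[0.02,0.01,0,0,0,0],[0.035,0.02,0,0,0,0],[0.03,0.018,0,0,0,0],[0.018,0.013,0,0,0,0],[0,0,0,0,0,0],[0,0,0,0,0,0]]]' --jaw 0.5

```text
time_s: 14.13
position: [0.6083, -0.1479, 0.2117]
tcp_rot: [-3.134, 0.121, 0.022]
force: [-0.1, -0.0, 0.1]
finger_gap: 0.0468
```

```bash
python3 - <<'E'
from h import *
delta([.6203,-.1506,.1715],yaw)
s=get("side"); crop(s,215,90,345,240,4,"pics/s15.png")
t=get("top"); crop(t,275,180,375,265,6,"pics/t15.png")
E
```

```text
t 14.13 pos [ 0.6083 -0.1479  0.2117] F [-0.1 -0.   0.1] gap 0.0468
tool x ang -0.0769 z [-0.014   0.0053 -0.9999]
tool-frame delta mm [12.7  1.9 40. ]
turn [-0.0042  0.0144 -0.003 ]
delta after turn mm [12.2  1.8 40.2]
```

View pics/s15.png

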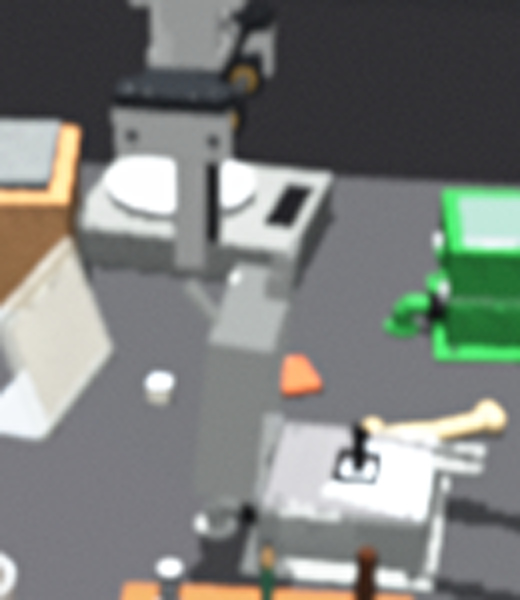

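View pics/t15.png

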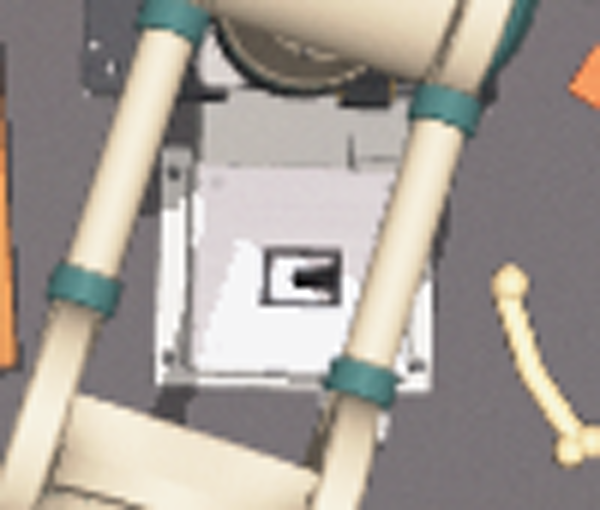

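Emit:
carry_out --targets '[[[0.006,0.001,0,-0.004,0.014,-0.003],[0.006,0.001,0.004,0,0,0],[0,0,0.009,0,0,0],[0,0,0.009,0,0,0],[0,0,0.009,0,0,0],[0,0,0.008,0,0,0],[0,0,0,0,0,0],[0,0,0,0,0,0]]]'

```text
time_s: 14.9
position: [0.6204, -0.1501, 0.1741]
tcp_rot: [3.139, -0.114, 0.003]
force: [0.2, 0.1, -0.7]
finger_gap: 0.047
```

```bash
python3 - <<'E'
from h import *
delta([.6203,-.1506,.1715],yaw)
s=get("side"); crop(s,225,100,325,190,6,"pics/s16.png")
E
```

```text
t 14.9 pos [ 0.6204 -0.1501  0.1741] F [ 0.2  0.1 -0.7] gap 0.047
tool x ang -0.0727 z [ 2.2e-03 -3.0e-04 -1.0e+00]
tool-frame delta mm [-0.1  0.6  2.6]
turn [ 0.0001 -0.0022  0.0013]
delta after turn mm [-0.1  0.6  2.6]
```

View pics/s16.png

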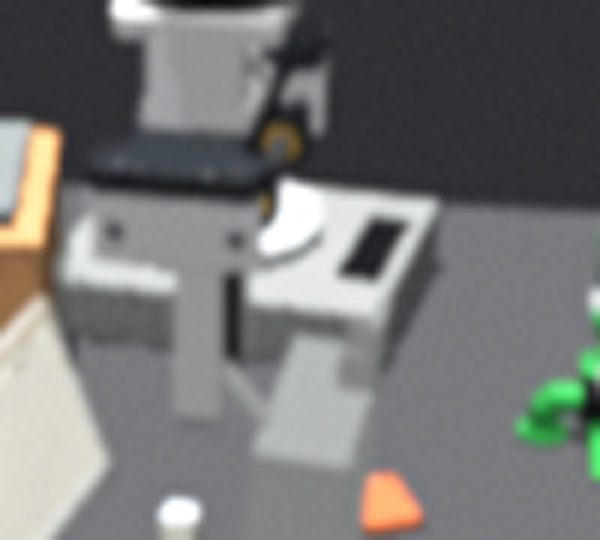

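Emit:
carry_out --targets '[[[0,0,0.002,0,0,0],[0,0,0,0,0,0],[0,0,0,0,0,0],[0,0,0,0,0,0],[-0.007,0,-0.002,0,0,0],[-0.007,0,-0.002,0,0,0],[-0.007,0,-0.0015,0,0,0],[-0.007,0,-0.001,0,0,0],[-0.007,0,-0.001,0,0,0],[-0.007,0,-0.0005,0,0,0],[-0.007,0,0,0,0,0],[-0.007,0,0,0,0,0]]]' --jaw 0

```text
time_s: 15.95
position: [0.5651, -0.1479, 0.1821]
tcp_rot: [3.135, -0.114, 0.011]
force: [1.3, -6.6, 1.6]
finger_gap: 0.0155
```

Emit:
carry_out --targets '[[[-0.007,0,0.0005,0,0,0],[-0.007,0,0.001,0,0,0],[-0.007,0,0.001,0,0,0],[-0.007,0,0.0015,0,0,0],[-0.007,0,0.002,0,0,0],[-0.007,0,0.0025,0,0,0],[-0.0065,0,0.003,0,0,0],[-0.0065,0,0.003,0,0,0],[-0.0065,0,0.0035,0,0,0],[0,0,0,0,0,0]]]'

```text
time_s: 16.78
position: [0.5012, -0.1438, 0.1638]
tcp_rot: [3.134, -0.113, 0.004]
force: [-4.3, -6.5, 4.2]
finger_gap: 0.0158
```

```bash
python3 - <<'E'
from h import *
st=sensors.read_state(); 
a=np.array(tabp(.656)); print(st["position"], st["force"],st["finger_gap"])
delta([.5007,-.1430,.1603],yaw)
s=get("side"); crop(s,235,110,355,205,6,"pics/s17.png")
E
```

```text
[ 0.50122957 -0.14383589  0.16380999] [-4.3031006  -6.53516992  4.24780025] 0.015785100153582244
t 16.78 pos [ 0.5012 -0.1438  0.1638] F [-4.3 -6.5  4.2] gap 0.0158
tool x ang -0.0722 z [ 0.0023 -0.0059 -1.    ]
tool-frame delta mm [-0.6 -0.8  3.5]
turn [ 0.0057 -0.0027  0.0018]
delta after turn mm [-0.6 -0.8  3.5]
```

View pics/s17.png

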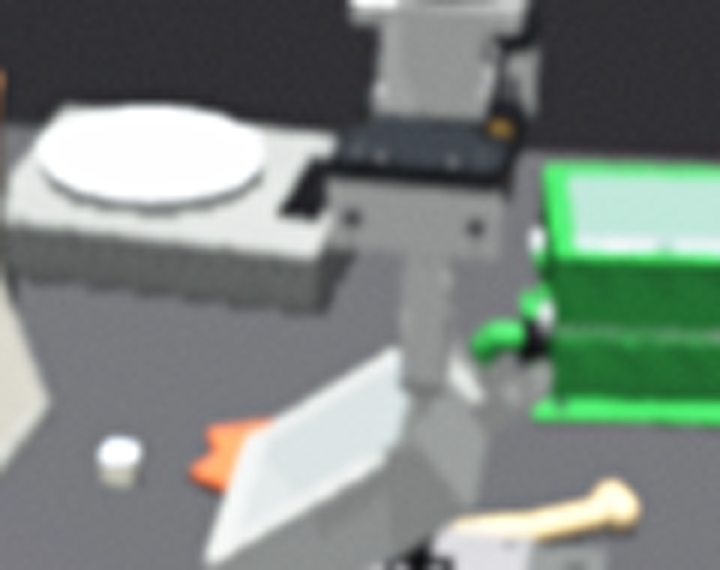

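Emit:
carry_out --targets '[[[-0.006,0,0.005,0,0,0],[-0.006,0,0.005,0,0,0],[-0.006,0,0.004,0,0,0],[-0.0055,0,0.0045,0,0,0],[-0.0055,0,0.005,0,0,0],[-0.005,0,0.005,0,0,0],[-0.005,0,0.005,0,0,0],[-0.0045,0,0.0055,0,0,0],[-0.004,0,0.006,0,0,0],[-0.004,0,0.006,0,0,0],[-0.0035,0,0.006,0,0,0],[-0.0035,0,0.006,0,0,0]]]'

```text
time_s: 17.83
position: [0.4456, -0.1403, 0.1003]
tcp_rot: [3.133, -0.111, 0.009]
force: [-0.1, -9.2, 2.0]
finger_gap: 0.0154
```

Emit:
carry_out --targets '[[[-0.002,0,0.004,0,0,0],[-0.001,0,0.004,0,0,0],[0,0,0.002,0,0,0],[0,0,0,0,0,0]]]'

```text
time_s: 18.17
position: [0.4439, -0.1403, 0.0925]
tcp_rot: [3.133, -0.112, 0.013]
force: [-3.1, -6.5, 14.5]
finger_gap: 0.016
```

```bash
python3 - <<'E'
from h import *
p=B(*tabp(0)); p[2]-=.014; delta(p,yaw)
s=get("side"); crop(s,235,130,355,225,6,"pics/s18.png")
E
```

```text
t 18.17 pos [ 0.4439 -0.1403  0.0925] F [-3.1 -6.5 14.5] gap 0.016
tool x ang -0.0712 z [ 0.0082 -0.0073 -0.9999]
tool-frame delta mm [-4.7 -1.2  1.5]
turn [ 0.0067 -0.0087  0.0028]
delta after turn mm [-4.7 -1.2  1.5]
```

View pics/s18.png

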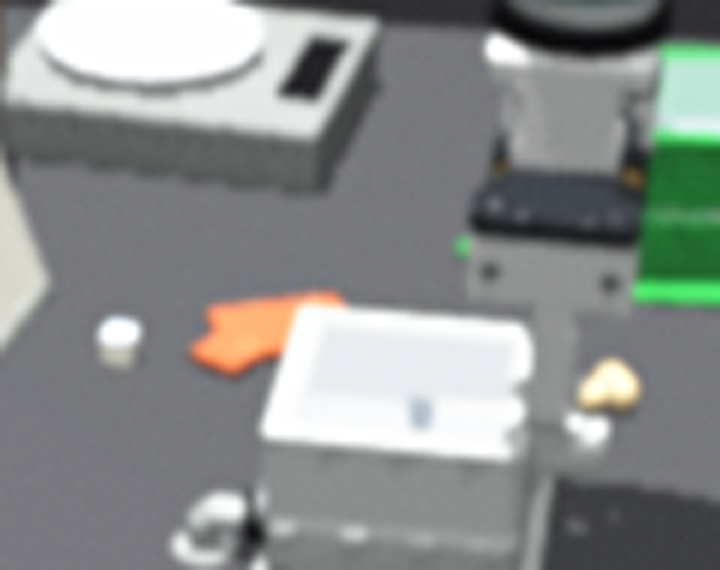

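Emit:
carry_out --targets '[[[0,0,0.001,0,0,0],[0,0,0,0,0,0],[0,0,-0.004,0,0,0]]]'

```text
time_s: 18.47
position: [0.4448, -0.1403, 0.0946]
tcp_rot: [3.132, -0.112, 0.017]
force: [4.8, -8.9, -4.3]
finger_gap: 0.0157
```

Emit:
carry_out --targets '[[[0,0,0,0,0,0],[0,0,0,0,0,0],[0,0,0,0,0,0],[-0.005,0,-0.005,0,0,0],[-0.005,0,-0.02,0,0,0],[0,0,-0.035,0,0,0],[0,0,-0.035,0,0,0],[0,-0.035,0,0,0,0],[0,-0.04,0,0,0,0],[0,-0.04,0,0,0,0],[0,-0.035,0,0,0,0],[0,0,0,0,0,0]]]' --jaw 0.5

```text
time_s: 19.47
position: [0.4416, 0.0191, 0.1873]
tcp_rot: [-3.136, 0.105, -0.004]
force: [-0.2, 0.6, 0.2]
finger_gap: 0.0472
```

```bash
python3 - <<'E'
from h import *
delta([.611,.012,.056],.029)
s=get("side"); t=get("top"); crop(t,290,185,365,260,8,"pics/t19.png"); crop(s,255,170,355,245,8,"pics/s19.png")
P=cloud(t); reg=np.zeros((420,560),bool); reg[207:240,310:345]=1
m=reg&(P[...,2]>0.08)&(P[...,2]<0.105); q=P[m]; A=np.c_[q[:,:2],np.ones(len(q))]; print(np.linalg.lstsq(A,q[:,2],rcond=None)[0],q.mean(0),len(q))
reg[:]=0; reg[244:252,330:338]=1; q=P[reg&(P[...,2]>.045)&(P[...,2]<.07)]; print("lug z",np.median(q[:,2]),len(q))
E
```

```text
t 19.47 pos [0.4416 0.0191 0.1873] F [-0.2  0.6  0.2] gap 0.0472
tool x ang -0.067 z [ 0.0024  0.0038 -1.    ]
tool-frame delta mm [169.2  -3.8 131.6]
turn [-0.0039 -0.0023 -0.096 ]
delta after turn mm [169.1  12.  131.3]
[-0.00986239  0.00434852  0.09765077] [ 0.5119215  -0.17308572  0.09184934] 1153
lug z 0.0552472566190465 56
```

View pics/t19.png

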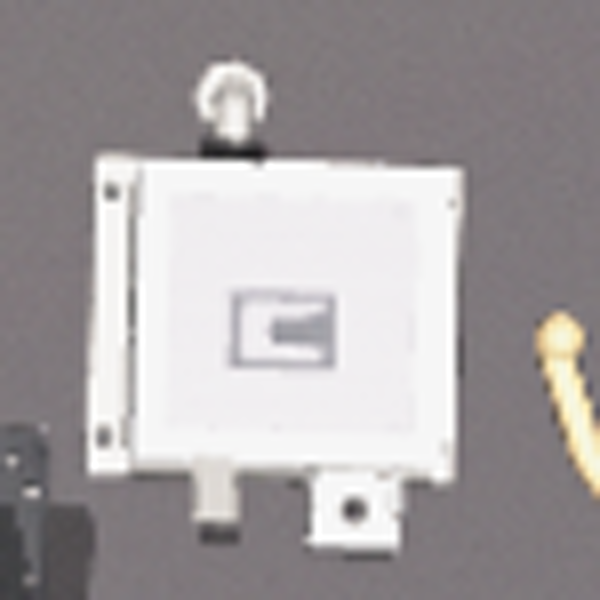

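View pics/s19.png

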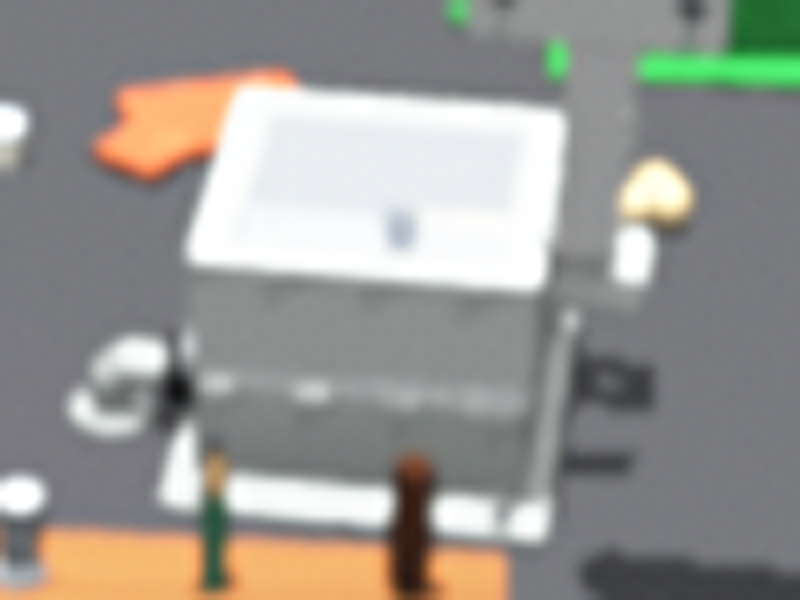

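Emit:
carry_out --targets '[[[0,0,0,-0.004,-0.002,-0.096],[0.03,0.002,0,0,0,0],[0.035,0.003,0,0,0,0],[0.035,0.003,0,0,0,0],[0.035,0.002,0,0,0,0],[0.034,0.002,0,0,0,0],[0,0,0.02,0,0,0],[0,0,0.02,0,0,0],[0,0,0,0,0,0],[0,0,0,0,0,0]]]'

```text
time_s: 20.4
position: [0.6113, 0.0033, 0.1463]
tcp_rot: [3.137, 0.033, -0.004]
force: [0.6, -0.6, -0.8]
finger_gap: 0.0473
```

```bash
python3 - <<'E'
from h import *
delta([.611,.012,.056],.029)
s=get("side"); crop(s,210,150,310,250,6,"pics/s20.png")
E
```

```text
t 20.4 pos [0.6113 0.0033 0.1463] F [ 0.6 -0.6 -0.8] gap 0.0473
tool x ang 0.0213 z [-0.0022 -0.0047 -1.    ]
tool-frame delta mm [ 0.1 -9.1 90.3]
turn [ 0.0046  0.0023 -0.0077]
delta after turn mm [-0.  -8.7 90.3]
```

View pics/s20.png

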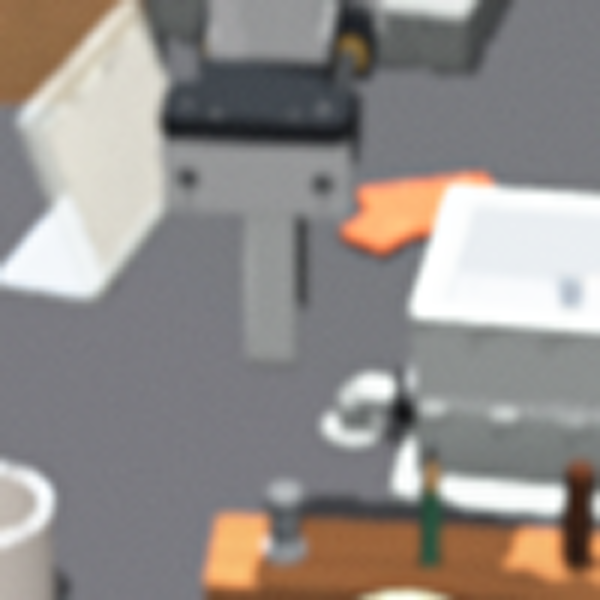

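Emit:
carry_out --targets '[[[0,-0.005,0.005,0.0045,0.002,-0.0075],[0,-0.004,0.01,0,0,0],[0,0,0.015,0,0,0],[0,0,0.015,0,0,0],[0,0,0.015,0,0,0],[0,0,0.015,0,0,0],[0,0,0.008,0,0,0],[0,0,0.005,0,0,0],[0,0,0,0,0,0],[0,0,0,0,0,0]]]'

```text
time_s: 21.28
position: [0.613, 0.0139, 0.06]
tcp_rot: [3.141, 0.049, 0.007]
force: [0.6, -0.4, 0.9]
finger_gap: 0.0473
```

```bash
python3 - <<'E'
from h import *
delta([.611,.012,.056],.029)
s=get("side"); crop(s,210,170,310,270,6,"pics/s21.png")
E
```

```text
t 21.28 pos [0.613  0.0139 0.06  ] F [ 0.6 -0.4  0.9] gap 0.0473
tool x ang 0.031 z [ 4.5e-03 -3.0e-04 -1.0e+00]
tool-frame delta mm [-2.1  1.8  4. ]
turn [ 0.0004 -0.0045  0.002 ]
delta after turn mm [-2.1  1.8  4. ]
```

View pics/s21.png

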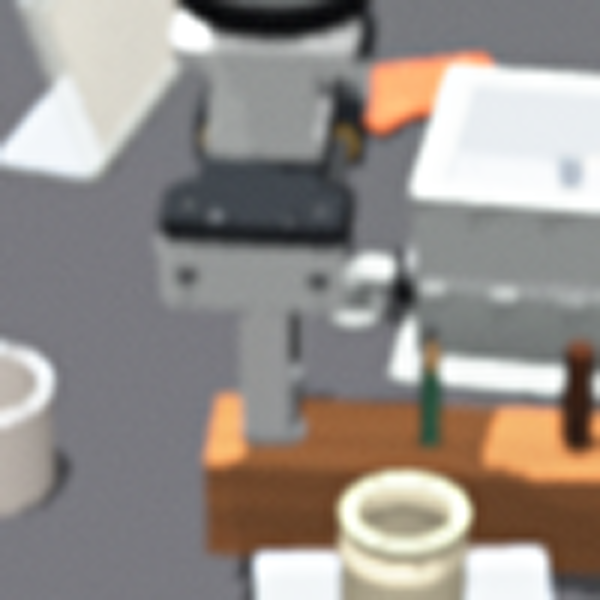

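```bash
python3 - <<'E'
from h import *
s=get("side")
for p in ([.611,.012,.065],[.611,.05,.065],[.613,.05,.065],[.603,.012,.065],[.611,.012,.076]): print(p,((proj(s,p)-[210,170]+.5)*6-.5).round(1))
E
```

```text
[0.611, 0.012, 0.065] [279.1 392.7]
[0.611, 0.05, 0.065] [267.2 445.2]
[0.613, 0.05, 0.065] [262.2 444.9]
[0.603, 0.012, 0.065] [298.6 393.9]
[0.611, 0.012, 0.076] [279.  370.1]
```

Emit:
carry_out --targets '[[[-0.002,0.002,0.003,0,-0.004,0.002],[0,0,0,0,0,0],[0,0,0,0,0,0]]]'

```text
time_s: 21.63
position: [0.6108, 0.0115, 0.0568]
tcp_rot: [3.141, 0.045, -0.0]
force: [0.8, 0.0, 0.3]
finger_gap: 0.047
```

Emit:
carry_out --targets '[[[0,0,0,0,0,0],[0,0,0,0,0,0],[0,0,0,0,0,0],[0,0,0,0,0,0],[0,0,0,0,0,0],[0,0,0,0,0,0]]]' --jaw 0 --grip_force 25

```text
time_s: 22.13
position: [0.6108, 0.0116, 0.0566]
tcp_rot: [3.141, 0.045, -0.0]
force: [0.1, -0.3, -0.4]
finger_gap: 0.0136
```

```bash
python3 - <<'E'
from h import *
delta([.611,.012,.056],.029)
E
```

```text
t 22.13 pos [0.6108 0.0116 0.0566] F [ 0.1 -0.3 -0.4] gap 0.0136
tool x ang 0.0289 z [-2.e-04 -7.e-04 -1.e+00]
tool-frame delta mm [ 0.2 -0.4  0.6]
turn [ 0.0007  0.0003 -0.0001]
delta after turn mm [ 0.2 -0.4  0.6]
```

Emit:
carry_out --targets '[[[0,0,-0.015,0,0,0],[0,0,-0.03,0,0,0],[0,0,-0.035,0,0,0],[0,0,-0.035,0,0,0.05],[0,0,-0.01,0,0,0.053],[-0.02,0.027,0,0,0,0],[-0.024,0.033,0,0,0,0],[-0.024,0.033,0,0,0,0],[-0.024,0.033,0,0,0,0],[-0.024,0.033,0,0,0,0],[-0.024,0.033,0,0,0,0],[-0.023,0.028,0,0,0,0]]]'

```text
time_s: 23.13
position: [0.4303, -0.197, 0.1818]
tcp_rot: [3.138, -0.116, -0.0]
force: [-0.2, -0.5, -0.8]
finger_gap: 0.0136
```

Emit:
carry_out --targets '[[[0,0,0.03,0,0,0],[0,0,0.025,0,0,0],[0,0,0,0,0,0],[0,0,0,0,0,0],[0,0,0,0,0,0]]]'

```text
time_s: 23.55
position: [0.4328, -0.1958, 0.1277]
tcp_rot: [3.138, -0.116, 0.002]
force: [0.6, -0.1, 0.3]
finger_gap: 0.0136
```

```bash
python3 - <<'E'
from h import *
delta([.432,-.196,.12],yaw)
s=get("side"); crop(s,275,130,375,230,6,"pics/s23.png"); t=get("top"); crop(t,290,185,365,260,8,"pics/t23.png")
E
```

```text
t 23.55 pos [ 0.4328 -0.1958  0.1277] F [ 0.6 -0.1  0.3] gap 0.0136
tool x ang -0.0737 z [ 0.0011 -0.0011 -1.    ]
tool-frame delta mm [-0.8  0.2  7.7]
turn [ 0.0011 -0.0011  0.0003]
delta after turn mm [-0.8  0.2  7.7]
```

View pics/s23.png

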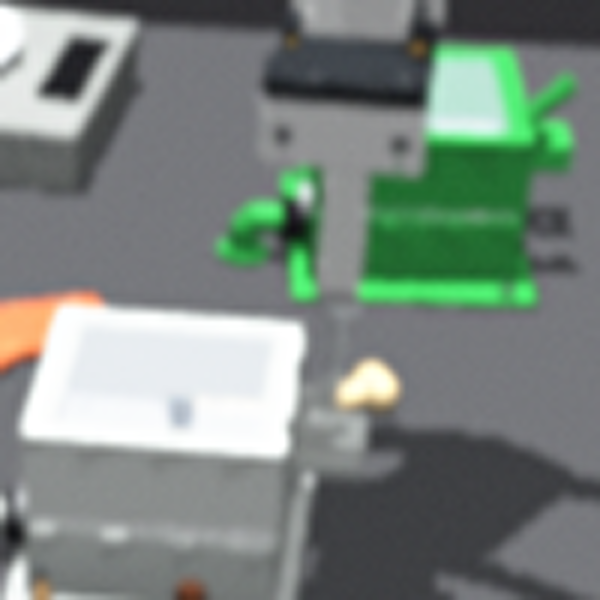

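View pics/t23.png

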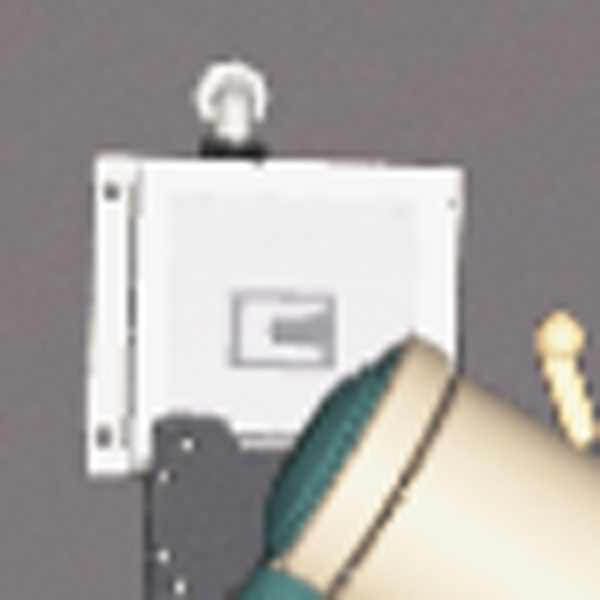

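Emit:
carry_out --targets '[[[-0.0005,0,0.01,0.001,-0.001,0],[0,0,0.01,0,0,0],[0,0,0,0,0,0],[0,0,0,0,0,0]]]'

```text
time_s: 23.98
position: [0.4313, -0.1952, 0.1065]
tcp_rot: [-3.138, 0.116, 0.003]
force: [0.1, -0.7, -0.5]
finger_gap: 0.0132
```

```bash
python3 - <<'E'
from h import *
delta([.432,-.196,.107],yaw)
s=get("side"); crop(s,315,175,350,215,16,"pics/s24.png"); 
st=sensors.read_state()["position"]
for n,p in (("tip",st-[0,0,.0446]),("hole",[.432,-.196,.0535]),("hole y-3",[.432,-.199,.0535]),("hole x-3",[.429,-.196,.0535])): print(n,((proj(s,p)-[315,175]+.5)*16-.5).round(1))
E
```

```text
t 23.98 pos [ 0.4313 -0.1952  0.1065] F [ 0.1 -0.7 -0.5] gap 0.0132
tool x ang -0.0736 z [-0.0018  0.0011 -1.    ]
tool-frame delta mm [ 0.7  0.8 -0.5]
turn [-0.001   0.0019  0.0004]
delta after turn mm [ 0.7  0.8 -0.5]
tip [246. 386.]
hole [240.7 428.1]
hole y-3 [240.9 419.5]
hole x-3 [258.1 429.1]
```

View pics/s24.png

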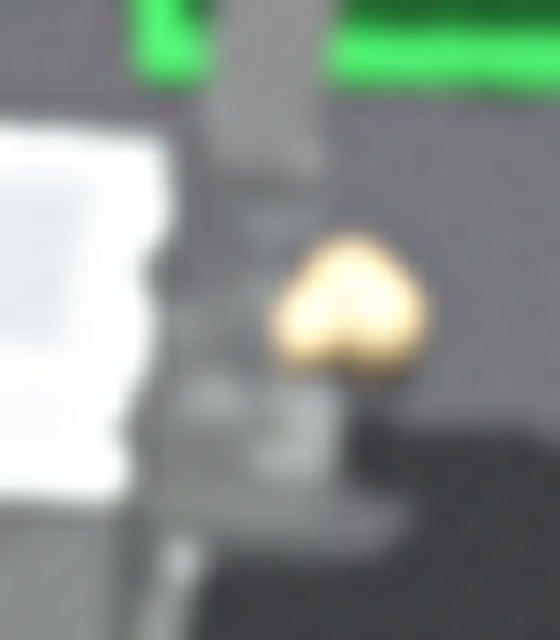

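```bash
python3 - <<'E'
from h import *
import numpy as np
a=np.mean([get("side")["image"].astype(float) for _ in range(3)],0)[175:215,315:350].astype(np.float32)
a=np.clip((a-60)*2.2,0,255).astype(np.uint8)
cv2.imwrite("pics/s25.png",cv2.resize(a[:,:,::-1],None,fx=16,fy=16,interpolation=cv2.INTER_CUBIC))
E
```

```text
(no output)
```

View pics/s25.png

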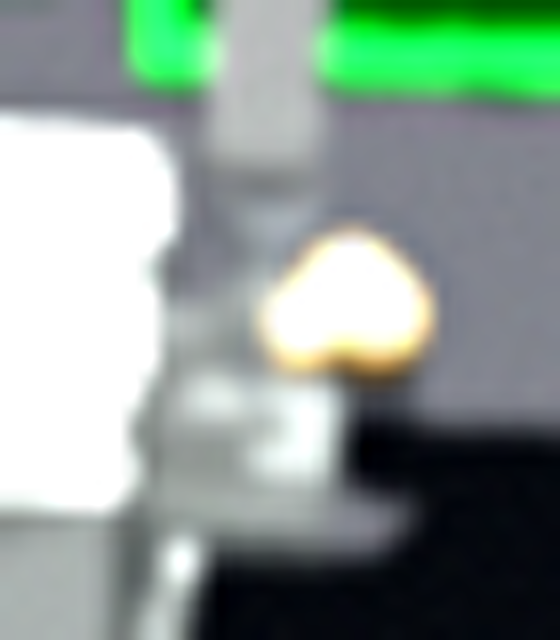

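Emit:
carry_out --targets '[[[0.0003,0.0007,0.003,-0.001,0.002,0],[0,0,0.003,0,0,0],[0,0,0.003,0,0,0],[0,0,0.003,0,0,0],[0,0,0,0,0,0]]]'

```text
time_s: 24.6
position: [0.4312, -0.196, 0.094]
tcp_rot: [-3.139, 0.117, 0.001]
force: [-0.1, -0.3, -0.3]
finger_gap: 0.0134
```

Emit:
carry_out --targets '[[[0,0,0.003,0,0,0],[0,0,0.003,0,0,0],[0,0,0,0,0,0]]]'

```text
time_s: 24.85
position: [0.4313, -0.196, 0.0881]
tcp_rot: [-3.139, 0.117, 0.0]
force: [-0.5, -0.1, -0.6]
finger_gap: 0.0132
```

Emit:
carry_out --targets '[[[0,0,0.004,0,0,0],[0,0,0.004,0,0,0],[0,0,0.004,0,0,0],[0,0,0.004,0,0,0],[0,0,0.004,0,0,0],[0,0,0,0,0,0]]]'

```text
time_s: 25.35
position: [0.4312, -0.1961, 0.0678]
tcp_rot: [-3.139, 0.116, 0.001]
force: [-0.1, -0.2, -0.3]
finger_gap: 0.0135
```

```bash
python3 - <<'E'
from h import *
delta([.432,-.196,.0641],yaw)
s=get("side"); crop(s,275,130,375,230,6,"pics/s26.png")
E
```

```text
t 25.35 pos [ 0.4312 -0.1961  0.0678] F [-0.1 -0.2 -0.3] gap 0.0135
tool x ang -0.0741 z [-5.e-04  1.e-04 -1.e+00]
tool-frame delta mm [ 0.8 -0.2  3.7]
turn [-0.0001  0.0005 -0.0001]
delta after turn mm [ 0.8 -0.2  3.7]
```

View pics/s26.png

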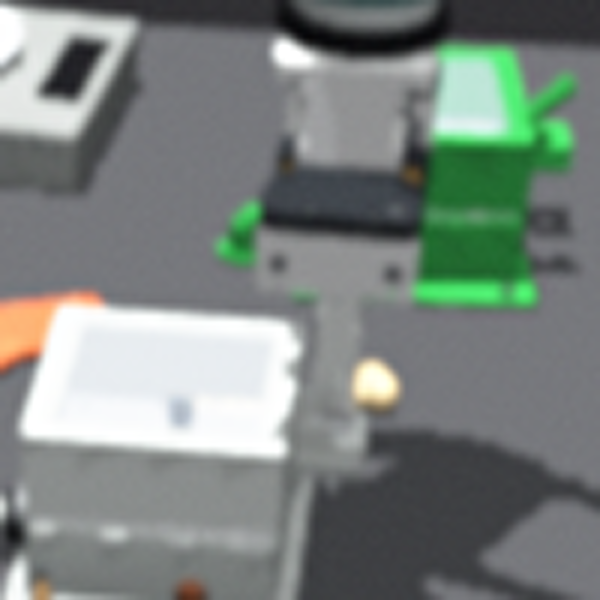

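Emit:
carry_out --targets '[[[0,0,0.002,0,0,0],[0,0,0.0015,0,0,0],[0,0,0.0015,0,0,0],[0,0,0,0,0,0]]]'

```text
time_s: 25.73
position: [0.4318, -0.1964, 0.064]
tcp_rot: [3.139, -0.117, 0.002]
force: [-0.2, 0.4, 0.6]
finger_gap: 0.0134
```

Emit:
carry_out --targets '[[[0,0,0,0,0,0],[0,0,0,0,0,0],[0,0,0,0,0,0],[0,0,0,0,0,0],[0,0,0,0,0,0]]]' --jaw 0.4

```text
time_s: 26.15
position: [0.4317, -0.1962, 0.0637]
tcp_rot: [3.139, -0.116, 0.001]
force: [0.8, 0.3, 0.4]
finger_gap: 0.037
```

Emit:
carry_out --targets '[[[0,0,-0.015,0,0,0],[0,0,-0.02,0,0,0],[0,0,-0.035,0,0,0],[0,0,-0.035,0,0,0],[0,0,-0.02,0,0,0],[-0.04,0,0,0,0,0],[-0.04,0,0,0,0,0],[-0.04,0.01,0,0,0,0],[-0.03,0.02,0,0,0,0],[0,0.035,0,0,0,0],[0,0.035,0,0,0,0],[0,0.035,0,0,0,0]]]'

```text
time_s: 27.15
position: [0.2711, -0.3209, 0.1892]
tcp_rot: [3.138, -0.118, 0.003]
force: [0.5, 0.4, 0.4]
finger_gap: 0.0375
```

```bash
python3 - <<'E'
from h import *
s=get("side"); crop(s,255,170,355,245,8,"pics/s27.png"); t=get("top"); crop(t,290,185,365,260,8,"pics/t27.png")
cv2.imwrite("pics/s27f.png",s["image"][:,:,::-1])
P=cloud(t); r=P[244:256,328:340]; q=r[(r[...,2]>.07)&(r[...,2]<.11)]; print("knob pts",q.mean(0),len(q), np.median(q[:,2]))
reg=np.zeros((420,560),bool); reg[207:240,310:345]=1
m=reg&(P[...,2]>0.08)&(P[...,2]<0.105); q=P[m]; A=np.c_[q[:,:2],np.ones(len(q))]; print("plane",np.linalg.lstsq(A,q[:,2],rcond=None)[0])
E
```

```text
knob pts [ 0.43363501 -0.19418512  0.0814119 ] 19 0.08300257161674662
plane [0.00373797 0.00177405 0.08963148]
```

View pics/s27.png

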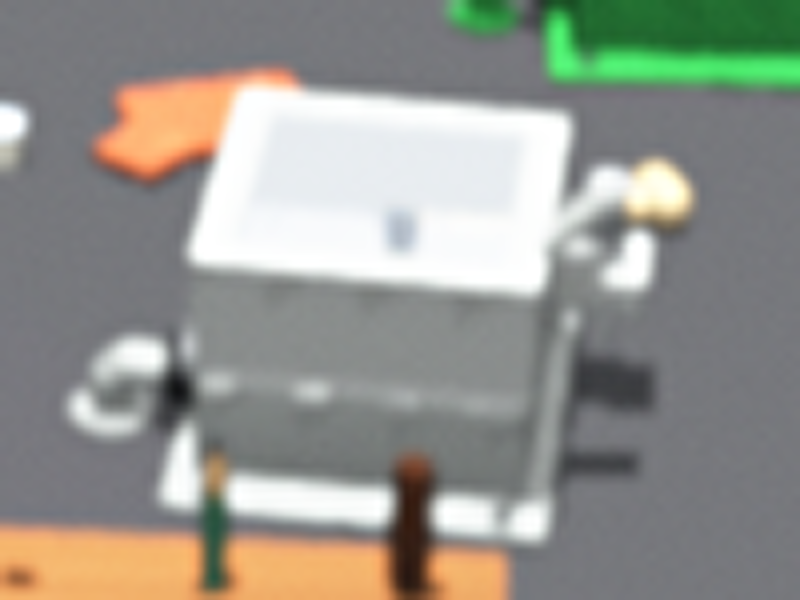

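View pics/t27.png

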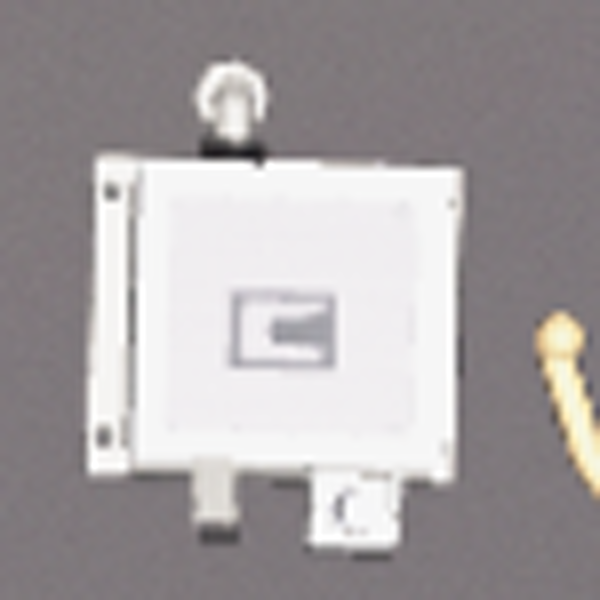

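View pics/s27f.png

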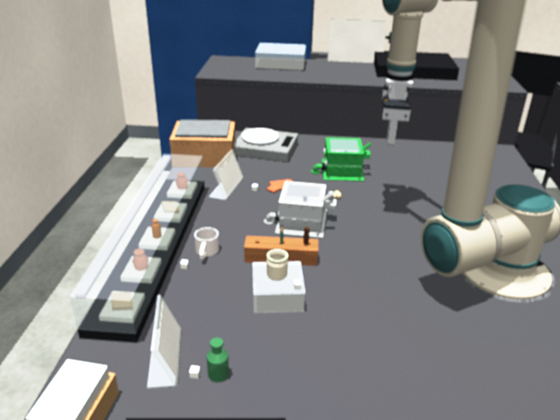

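```bash
python3 -c "
from h import *
st=sensors.read_state(); print(st['time_s'],st['force'].round(1)); print(workorder.hand_in())"
```

```text
27.25 [-0.2  0.9 -0.4]
the job is handed in; nothing more can be done
None
```

I lifted the cover to about 1.5 rad, flipped the toggle on, lowered the cover again, and put the locking pin down through both lugs. The job is handed in at 27.3 s of the 67 s allowed.

**Last checks:**
- **Cover:** the fitted plane of its top is flat (slope about 0.004), so it is down.
- **Toggle:** through the window the lever leans right, which is the on side.
- **Pin:** the top of the knob is at about 83 mm, against 83.5 mm with the collar seated. It stands over the hole within camera error: the knob and the hole as I measured them are 1 to 2 mm apart.
- **Other items:** the finds in view, the pencil and the probe look unmoved in the images. I did not measure each one.
- **Gripper:** it is clear of everything.

**What disagreed or went wrong:**
- The first push left the toggle standing upright, and the tool read about 27 N upward. I saw this in the top view. A second push further over, reaching about 10 N, put the lever on its on side.
- The camera and the robot disagreed by about 2 to 3 mm in y at the cover tab. I allowed for this, and the pin went in without measurable force.

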